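# Check the combing samples on the lit viewer

### The job

Make sure the drying fan's blue toggle is switched off and flip the lamp's yellow toggle on, then lift the sample dishes that are there one after the other, in the order coral, white, blue, yellow, to the viewing point midway between the viewer's two coral pointers, hold each there level and still for three seconds with its underside at pointer height, and set it down flat in the sand-coloured tray. When all the dishes lie side by side in the tray, flip the lamp off again; leave the grooming things alone.

Things in the scene. Friction and masses are not known exactly. Their poses are not given: they have to be found in the camera images.
- dish_coral: closed flat sample dish with a coral lid: clear round body and lid 72 mm across and together 16 mm high, with a solid knob of the same colour in the middle of the lid, 24 mm across, 18 mm tall (its top 34 mm above the underside); lid and dish are one piece, about 0.12 kg. Origin: centre of the underside, z up. Two or three of the four dishes are there in any run
- dish_white: closed flat sample dish with a white lid: clear round body and lid 72 mm across and together 16 mm high, with a solid knob of the same colour in the middle of the lid, 24 mm across, 18 mm tall (its top 34 mm above the underside); lid and dish are one piece, about 0.12 kg. Origin: centre of the underside, z up. Two or three of the four dishes are there in any run
- dish_blue: closed flat sample dish with a blue lid: clear round body and lid 72 mm across and together 16 mm high, with a solid knob of the same colour in the middle of the lid, 24 mm across, 18 mm tall (its top 34 mm above the underside); lid and dish are one piece, about 0.12 kg. Origin: centre of the underside, z up. Two or three of the four dishes are there in any run
- dish_yellow: closed flat sample dish with a yellow lid: clear round body and lid 72 mm across and together 16 mm high, with a solid knob of the same colour in the middle of the lid, 24 mm across, 18 mm tall (its top 34 mm above the underside); lid and dish are one piece, about 0.12 kg. Origin: centre of the underside, z up. Two or three of the four dishes are there in any run
- viewer: viewer, fixed: white base 110 (x) x 200 (y) x 14 mm with a lens ringed by a light, looking up from the middle of the base; on either side, at y = +-88 mm, a 10 mm post 136 mm high carries a horizontal coral pointer, 8 mm thick, aimed at the middle; the pointer tips are 104 mm apart. Origin: centre of the underside
- view_mark (a point): the viewing point, midway between the two coral pointer tips, 120 mm above the table, straight over the lens; the centre of a dish's underside belongs here
- tray: sand-coloured fixed tray for the checked dishes, 310 (x) x 110 (y) x 18 mm outside, walls and floor 5 mm thick; room for three dishes in a row along its x. Origin: centre of the underside
- lamp_switch: lamp switch: grey fixed box 70 (x) x 64 (y) x 42 mm high with a yellow top plate, a yellow-tipped bat toggle on it and a white dot on the plate at its ON side. Origin: centre of the underside. The bat pivots about an axis along the box's x, 44 mm above the origin, and leans along the box's y: to +y is off, to -y (the white dot) is on
- lamp_bat (a joint): bat of the lamp switch: 0 = off, leaning 0.5 rad to the box's +y; 1.0 rad = on, leaning 0.5 rad to the box's -y, end stops there. It works over-centre: unstable at 0.5, pushed past it it snaps across by itself; about 1 N at the tip moves it. 9 mm thick shaft, 14 mm ball tip 43 mm from the pivot. Starts off
- lamp_tip (a point): centre of the lamp bat's ball tip
- fan_switch: fan switch: grey fixed box 70 (x) x 64 (y) x 42 mm high with a blue top plate, a blue-tipped bat toggle on it and a white dot on the plate at its ON side. Origin: centre of the underside. The bat pivots about an axis along the box's x, 44 mm above the origin, and leans along the box's y: to +y is off, to -y (the white dot) is on
- fan_bat (a joint): bat of the fan switch: 0 = off, leaning 0.5 rad to the box's +y; 1.0 rad = on, leaning 0.5 rad to the box's -y, end stops there. It works over-centre: unstable at 0.5, pushed past it it snaps across by itself; about 1 N at the tip moves it. 9 mm thick shaft, 14 mm ball tip 43 mm from the pivot. Starts on or off
- fan_tip (a point): centre of the fan bat's ball tip
- comb: bystander, loose, leave alone: steel comb, 150 x 35 x 6 mm, lying flat, long way along its x
- slicker_brush: bystander, loose, leave alone: coral slicker brush lying on its pad, head 60 x 95 mm, 26 mm high, handle to 170 mm along its -y
- bristle_brush: bystander, loose, leave alone: oval beechwood bristle brush lying on its bristles, 110 x 58 x 32 mm
- canister: bystander, loose, leave alone: closed white ceramic canister, 90 mm across, 110 mm high
Mind the look-alikes: they are no part of the job. Of the things that look like the dish_blue, take the one that is farthest to the robot's right at the start. What is shaped like the dish_coral but turquoise is not meant.

How it is judged:
On the way, in this order (a step that is already met when the one before it is completed fails the run):
1. the fan is off and the lamp is on (value of joint lamp_bat above 0.8 rad and value of joint fan_bat below 0.2 rad), for 0.2 s.
2. the coral dish is held level and still at the viewing point (horizontal distance between dish_coral and view_mark below 0.015 m and z of dish_coral in the frame of view_mark between -0.012 and 0.012 m and angle between dish_coral's own z axis and vertical below 0.15 rad and linear speed of dish_coral below 0.04 m/s), for 2 s.
3. the white dish is held level and still at the viewing point (horizontal distance between dish_white and view_mark below 0.015 m and z of dish_white in the frame of view_mark between -0.012 and 0.012 m and angle between dish_white's own z axis and vertical below 0.15 rad and linear speed of dish_white below 0.04 m/s), for 2 s.
4. the blue dish is held level and still at the viewing point (horizontal distance between dish_blue and view_mark below 0.015 m and z of dish_blue in the frame of view_mark between -0.012 and 0.012 m and angle between dish_blue's own z axis and vertical below 0.15 rad and linear speed of dish_blue below 0.04 m/s), for 2 s.
5. the yellow dish is held level and still at the viewing point (horizontal distance between dish_yellow and view_mark below 0.015 m and z of dish_yellow in the frame of view_mark between -0.012 and 0.012 m and angle between dish_yellow's own z axis and vertical below 0.15 rad and linear speed of dish_yellow below 0.04 m/s), for 2 s.
6. all the dishes lie flat in the tray, the lamp still on (value of joint lamp_bat above 0.8 rad and x of dish_coral in the frame of tray between -0.13 and 0.13 m and y of dish_coral in the frame of tray between -0.03 and 0.03 m and z of each of dish_coral, dish_white, dish_blue, dish_yellow in the frame of tray below 0.012 m and angle between each of dish_coral, dish_white, dish_blue, dish_yellow's own z axis and vertical below 0.1 rad and linear speed of each of dish_coral, dish_white, dish_blue, dish_yellow below 0.02 m/s and x of dish_white in the frame of tray between -0.13 and 0.13 m and y of dish_white in the frame of tray between -0.03 and 0.03 m and x of dish_blue in the frame of tray between -0.13 and 0.13 m and y of dish_blue in the frame of tray between -0.03 and 0.03 m and x of dish_yellow in the frame of tray between -0.13 and 0.13 m and y of dish_yellow in the frame of tray between -0.03 and 0.03 m), for 0.2 s.
At the end, for the whole second after the job is handed in: Every dish present lies flat and at rest on the tray's floor (within 130 mm along, 30 mm across of its centre; tilt under 0.1 rad); lamp and fan bats are off (below 0.2 rad). Viewing: within 15 mm sideways, 12 mm in height of the mark for 2 s (value of joint each of lamp_bat, fan_bat below 0.2 rad and x of dish_coral in the frame of tray between -0.13 and 0.13 m and y of dish_coral in the frame of tray between -0.03 and 0.03 m and z of each of dish_coral, dish_white, dish_blue, dish_yellow in the frame of tray below 0.012 m and angle between each of dish_coral, dish_white, dish_blue, dish_yellow's own z axis and vertical below 0.1 rad and linear speed of each of dish_coral, dish_white, dish_blue, dish_yellow below 0.02 m/s and x of dish_white in the frame of tray between -0.13 and 0.13 m and y of dish_white in the frame of tray between -0.03 and 0.03 m and x of dish_blue in the frame of tray between -0.13 and 0.13 m and y of dish_blue in the frame of tray between -0.03 and 0.03 m and x of dish_yellow in the frame of tray between -0.13 and 0.13 m and y of dish_yellow in the frame of tray between -0.03 and 0.03 m); the robot touches nothing.
It fails at once if a dish is brought to the viewing point while the lamp is off or the fan is on (distance between any of dish_coral, dish_white, dish_blue, dish_yellow and view_mark below 0.02 m and (value of joint lamp_bat below 0.5 rad or value of joint fan_bat above 0.5 rad)).
It fails at once if one of the loose grooming things is shifted more than 5 cm (distance of any of comb, slicker_brush, bristle_brush, canister from where it was at the start of the episode above 0.05 m).
Of dish_coral, dish_white, dish_blue, dish_yellow only 2 to 3 are there at a start; the rules pass over those that are not, and their reading is None.
At some moment in a run one of dish_coral, dish_white, dish_blue, dish_yellow may be knocked a few centimetres aside while the robot is not near it.
Once in a run the grip may slacken for a moment while it holds something.
It also fails if it takes over 210 s, if anything falls off the work surface, if the arm or the gripper's body presses on something with over 40 N, if the wrist force passes 120 N, or if a joint passes its speed limit or range.

### The arm

A 7-joint arm with a two-finger parallel gripper is mounted at the origin on the work surface. World frame = base frame: x ahead of the robot, y to its left, z up, the work surface at z = 0. Lengths are in m, angles in rad, forces in N, time in s.
With the tool pointing down it reaches from about 0.4 to 0.9 m from the base axis. Payload 5.6 kg.
Tool frame: the origin (TCP) lies on the centre line of the jaws, within the pads' length; the fingertips stand tcp_to_tips ahead of it and the grasp point (between the pads) lies 3 mm ahead of it (tcp_to_tips is the distance from the TCP to the fingertips, in m); z points along the fingers, x is the direction in which the jaws open and shut, and the axes are right-handed (so a half turn about z gives the same grasp; the last joint's range is limited). The gripper opens to 92 mm and grips with 3 to 60 N. Pads are 20 mm wide; open, the fingers measure 128 mm over their backs; the gripper's body (75 mm by 189 mm) begins 69 mm behind the grasp point.
Start: joints at [-1.207, 0.468, -0.012, 1.603, 0.006, 1.071, -0.056], TCP at [0.257, 0.597, 0.215] pointing down, gripper open.
Joint ranges: [-2.53, 2.53], [-0.31, 2.02], [-1.57, 1.55], [0.28, 2.44], [-1.29, 4.43], [0.15, 1.84], [-2.92, 2.92]. Speed limits (rad/s): [2.57, 2.57, 3.14, 3.14, 3.14, 3.14, 3.14].

### API

Orientations are given as a unit quaternion [w, x, y, z].
In Python, from rig import state, get_image, sign_off, cut_out, mark_of, tcp_to_tips gives the robot as it stands.
- The arm moves only by the tool servo_tool, never from a script. Its argument "rows" is a list of rows, each a list of 3 entries, a list of its own where there are three numbers: the gripper command: -1 is shut, 1 is fully open, values between are in proportion, then the shift along the tool's x, y, z in m, then the turn, a rotation vector about the tool's x, y, z in degrees. In form: [[claw, [tx, ty, tz], [wx, wy, wz]], ...]. A call has 1 to 20 rows; each row shifts and turns the commanded pose from where the row before left it, along the tool's axes as they then stand; what a row does not reach is not made up. A row lasts 1/10 s, in which the tool goes at most 50 mm and 8.59 degrees, less where a joint would pass 70% of its speed; a pose out of reach is approached as far as the arm can. A call is refused whole if a number of a shift passes 0.05 or a number of a turn 8.59, either way. A call with a gripper value outside its range is refused whole. The fingers move at their own pace and stop on an object; the grip force is fixed at half the most. Time passes only in rows, so rows that do not move let the fingers close. It gives the time, the measured TCP pose, the force and the opening at its end, in the units of the state.
- state(): the state, without advancing time (a new reading comes with each control period).
- get_image(name): name is "scene" or "side" or "wrist"; returns a dict with "frame" (384x512x3 uint8, blue, green, red), "K" (3x3 intrinsics, pixels), "rvec" (rotation vector, rad) and "tvec" (3), from world to camera coordinates, as OpenCV has them; the wrist camera has in their place "tool_from_camera" (4x4, takes a point from camera to tool coordinates, whose origin is the TCP and whose axes are the tool frame's). Camera axes: x right, y down, z forward; pixel columns grow to the right and rows downward; lengths in m; the calibration is good to about 2 mm. A picture is of the moment at which its call begins: read the wrist's pose just before it. There is no depth.
- sign_off(): hands the job in, once; it reports no verdict.
Trained networks look in a picture, given as the dict that the camera call returned (one of the last four; its "shot" number tells which), for a name from the list of things; names that differ only in an ending like _2 or _b are one class to them, and where a whole thing is asked for, a point or a joint stands for the part that bears it (a point fixed in the world has none). Each returns a list of dicts, best first, with "p" (0 to 1); they miss things now and then, are a little off and sometimes report something else, mostly with a low value. They report only what shows in the picture. A call takes as long as a camera call. They do not tell look-alikes from the thing itself.
- cut_out(picture, thing): "region" (384x512 bool, what is visible of it) and "box" ([left, top, right, bottom] in pixels, round what is visible of it).
- mark_of(picture, thing): "position" ([column, row] in pixels: a listed point, or the origin of a listed thing).
The state is a dict: "time": time; "joint_pos": joint angles; "joint_vel": joint speeds; "tau": joint torques, N m; "tcp_pos": TCP position; "tcp_rot": TCP orientation; "ft_force": force on the tool from outside, world axes, zero at the start; "ft_torque": the same for the moment, N m; "width": finger opening in m.
Only numpy, scipy, OpenCV 4.12 (cv2) and the standard library are available. Lean on these libraries where they do the work, as an engineer would, in place of code of your own. Each camera call takes 0.05 s, during which the arm holds its last target.

## Working session

There is one attempt and no reset: what is moved stays moved. The work goes in short steps, Python scripts to look and compute and a tool call to move; the robot and the scene stay as the last step left them, time stands still between calls to the robot, and variables do not carry over. Pictures are saved under pics/ and viewed, and the job is handed in when it is done.

Besides the shell and the picture viewer there is one more tool, called after "Call:" in YAML: its name, and indented under it one key for each argument. servo_tool: Moves the arm, as the interface text tells. Its arguments: {"type":"object","properties":{"rows":{"type":"array"}},"required":["rows"]}

```bash
ls; mkdir -p pics; cat > h.py <<'E'
import numpy as np, cv2
from rig import *
from scipy.spatial.transform import Rotation as R
def cam(im):
    if 'rvec' in im:
        Rm=cv2.Rodrigues(np.array(im['rvec'],float))[0]; t=np.array(im['tvec'],float).ravel()
        return Rm.T, -Rm.T@t
    s=state(); q=s['tcp_rot']; Rt=R.from_quat([q[1],q[2],q[3],q[0]]).as_matrix()
    T=np.array(im['tool_from_camera']); return Rt@T[:3,:3], Rt@T[:3,3]+np.array(s['tcp_pos'])
def ray(im,px):
    A,c=cam(im); d=A@np.linalg.inv(np.array(im['K']))@np.array([px[0],px[1],1.]); return c,d
def onz(im,px,z):
    c,d=ray(im,px); return c+d*(z-c[2])/d[2]
def proj(im,p):
    A,c=cam(im); v=np.array(im['K'])@(A.T@(np.array(p)-c)); return v[:2]/v[2]
def tri(l):
    M=np.zeros((3,3));b=np.zeros(3)
    for c,d in l:
        d=d/np.linalg.norm(d);P=np.eye(3)-np.outer(d,d);M+=P;b+=P@c
    return np.linalg.solve(M,b)
E
python3 - <<'E'
from h import *
s=state();print(s['time'],s['tcp_pos'],s['tcp_rot'],s['width'],tcp_to_tips)
names=['dish_coral','dish_white','dish_blue','dish_yellow','viewer','view_mark','tray','lamp_switch','lamp_tip','fan_switch','fan_tip','comb','slicker_brush','bristle_brush','canister']
for n in ['scene','side','wrist']:
    im=get_image(n);cv2.imwrite(f'pics/{n}0.png',cv2.resize(im['frame'],(800,600),interpolation=cv2.INTER_CUBIC))
    if n!='wrist': print(n,cam(im)[1])
    for k in names:
        for m in mark_of(im,k)[:4]:
            if m['p']>.2: print(n,k,round(m['p'],2),np.round(m['position']),np.round(onz(im,m['position'],0),3))
E
```

```text
pics
0.0 [0.25701536 0.59637629 0.21395318] [ 5.52769129e-04  8.35377289e-01  5.49676250e-01 -7.06741822e-04] 0.09203640348636759 0.022
scene [ 1.13339404 -0.07872581  1.04134215]
scene dish_coral 0.67 [307. 188.] [0.506 0.231 0.   ]
scene dish_coral 0.67 [345. 234.] [0.683 0.297 0.   ]
scene dish_blue 0.76 [294. 164.] [0.408 0.216 0.   ]
scene dish_blue 0.69 [306. 130.] [0.272 0.293 0.   ]
scene dish_yellow 0.45 [371. 218.] [0.647 0.394 0.   ]
scene viewer 0.22 [306. 186.] [0.501 0.23  0.   ]
scene view_mark 0.9 [231. 168.] [0.382 0.011 0.   ]
scene tray 0.5 [184. 291.] [ 0.762 -0.183  0.   ]
scene tray 0.28 [294. 160.] [0.393 0.221 0.   ]
scene lamp_switch 0.89 [306. 226.] [0.636 0.192 0.   ]
scene lamp_tip 0.61 [223. 236.] [ 0.621 -0.055  0.   ]
scene lamp_tip 0.42 [315. 211.] [0.592 0.233 0.   ]
scene fan_switch 0.78 [231. 246.] [ 0.656 -0.037  0.   ]
scene fan_tip 0.68 [308. 188.] [0.509 0.236 0.   ]
scene fan_tip 0.63 [223. 233.] [ 0.612 -0.052  0.   ]
scene fan_tip 0.34 [295. 163.] [0.405 0.219 0.   ]
scene comb 0.52 [177. 178.] [ 0.388 -0.167  0.   ]
scene slicker_brush 0.62 
[... 904 characters left out ...]
.] [0.634 0.179 0.   ]
side lamp_tip 0.41 [260. 154.] [0.728 0.342 0.   ]
side fan_switch 0.75 [317. 215.] [ 0.651 -0.037  0.   ]
side fan_tip 0.42 [322. 193.] [0.736 0.033 0.   ]
side comb 0.88 [266. 288.] [ 0.389 -0.166  0.   ]
side comb 0.66 [265. 184.] [0.629 0.176 0.   ]
side comb 0.5 [222. 191.] [0.501 0.213 0.   ]
side comb 0.32 [258. 192.] [0.585 0.15  0.   ]
side slicker_brush 0.81 [231. 155.] [0.641 0.395 0.   ]
side slicker_brush 0.74 [322. 193.] [0.735 0.036 0.   ]
side bristle_brush 0.6 [318. 182.] [0.768 0.089 0.   ]
side bristle_brush 0.33 [221. 190.] [0.503 0.223 0.   ]
side canister 0.86 [388. 223.] [ 0.778 -0.171  0.   ]
wrist dish_white 0.75 [136. 327.] [0.398 0.351 0.   ]
```

View pics/scene0.png

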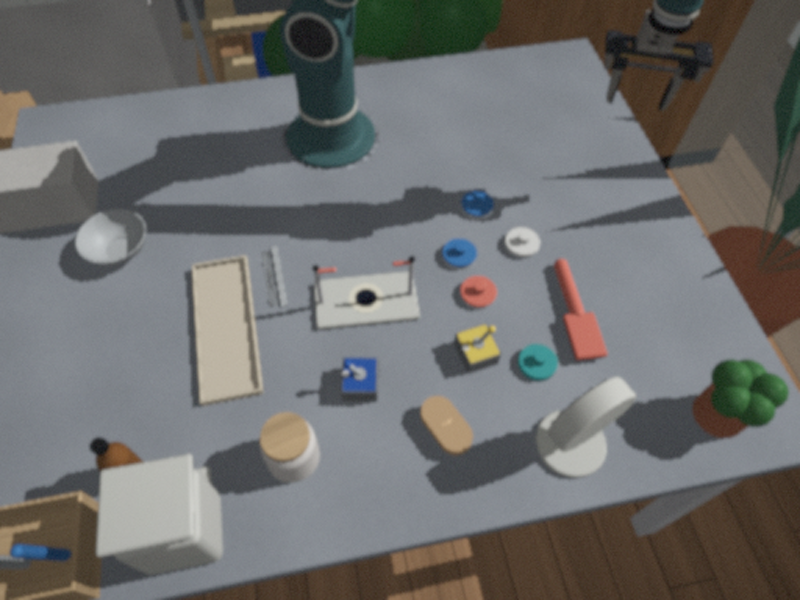

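View pics/side0.png

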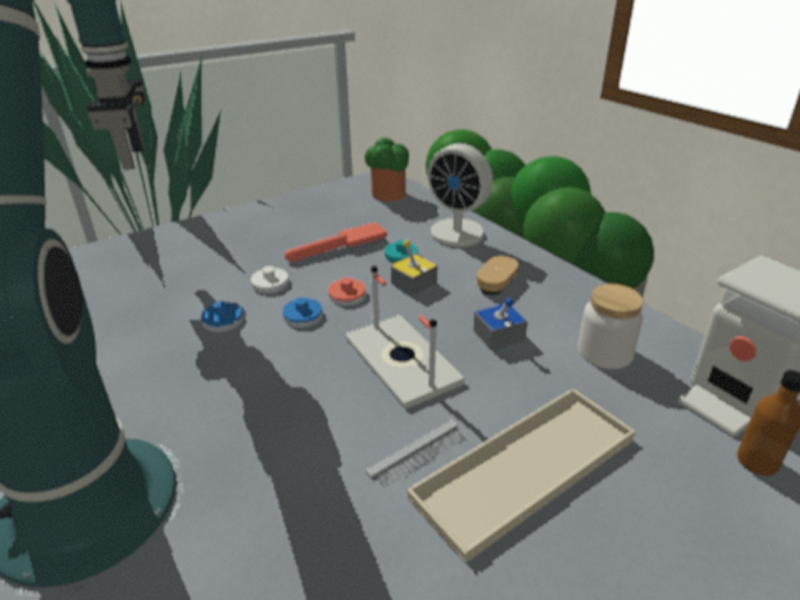

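View pics/wrist0.png

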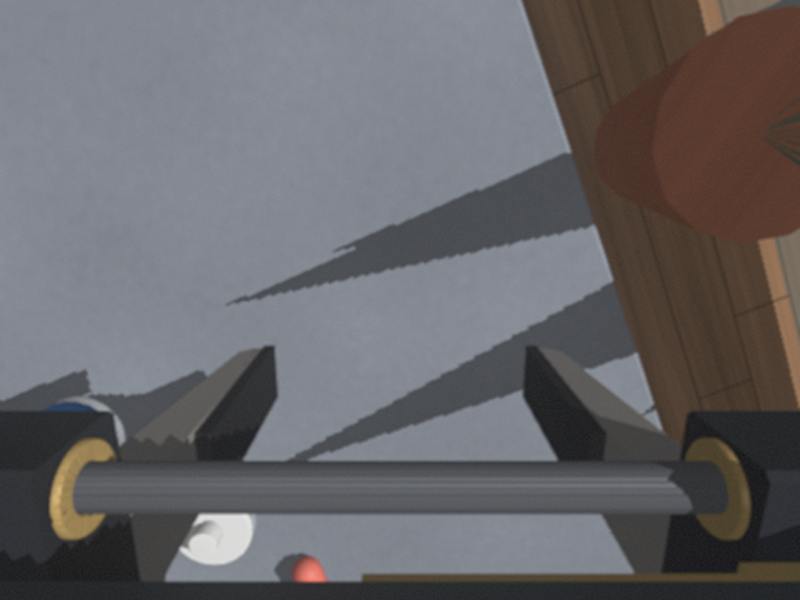

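```bash
python3 - <<'E'
from h import *
import pickle
ims={}
out=[]
for n in ['scene','side']:
    im=get_image(n);ims[n]=im;f=im['frame']
    cs={'scene':[(280,195,70,50),(195,215,70,50)],'side':[(240,140,60,45),(290,180,60,45)]}[n]
    out.append(np.hstack([cv2.resize(f[y:y+h,x:x+w],(400,300),interpolation=cv2.INTER_CUBIC) for x,y,w,h in cs]))
cv2.imwrite('pics/sw.png',np.vstack(out))
pickle.dump(ims,open('ims0.pkl','wb'))
def seg(im,mask): return mask
for n,im in ims.items():
    for k in ['lamp_switch','fan_switch','tray','viewer']:
        r=cut_out(im,k)
        for c in r[:1]: print(n,k,c['p'],c['box'])
E
```

```text
scene lamp_switch 0.75 [291.8, 207.3, 320.0, 238.7]
scene fan_switch 0.92 [219.1, 228.6, 242.0, 258.2]
scene tray 0.58 [124.8, 162.3, 169.8, 259.3]
scene viewer 0.96 [198.8, 164.9, 267.5, 210.0]
side lamp_switch 0.67 [251.0, 154.7, 280.7, 189.7]
side fan_switch 0.6 [302.7, 188.4, 341.5, 224.6]
side tray 0.8 [260.8, 250.2, 405.5, 360.0]
side viewer 0.62 [221.5, 171.3, 296.4, 261.0]
```

View pics/sw.png

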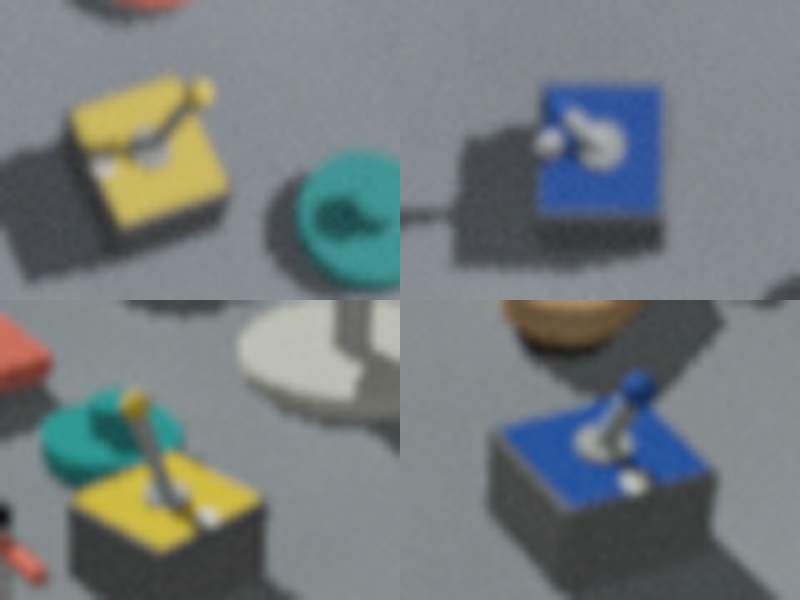

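```bash
cat >> h.py <<'E'
def rect(im,z,x0,x1,y0,y1,s=1000):
    # top-down image at height z: rows = x decreasing from x1 down, cols = y decreasing (left = +y)
    P=np.float32([[x1,y1],[x1,y0],[x0,y0],[x0,y1]])
    src=np.float32([proj(im,[a,b,z]) for a,b in P])
    W=int((y1-y0)*s);H=int((x1-x0)*s)
    M=cv2.getPerspectiveTransform(src,np.float32([[0,0],[W,0],[W,H],[0,H]]))
    return cv2.warpPerspective(im['frame'],M,(W,H),flags=cv2.INTER_CUBIC)
E
python3 - <<'E'
from h import *
import pickle
ims=pickle.load(open('ims0.pkl','rb'))
def mask(f,h0,h1,s0=100,v0=40):
    h=cv2.cvtColor(f,cv2.COLOR_BGR2HSV); return cv2.inRange(h,(h0,s0,v0),(h1,255,255))
boxes={}
for n,im in ims.items():
    for k,(h0,h1),(cx,cy) in [('lamp',(20,35),(.62,.185)),('fan',(105,125),(.64,-.04))]:
        x0,x1,y0,y1=cx-.09,cx+.09,cy-.09,cy+.09
        r=rect(im,.042,x0,x1,y0,y1,2000)
        m=mask(r,h0,h1); m=cv2.morphologyEx(m,cv2.MORPH_OPEN,np.ones((25,25)));
        cs,_=cv2.findContours(m,0,2);c=max(cs,key=cv2.contourArea)
        (u,v),(w,h),a=cv2.minAreaRect(cv2.convexHull(c))
        pts=cv2.boxPoints(((u,v),(w,h),a))
        W=np.array([[x1-p[1]/2000,y1-p[0]/2000] for p in pts])
        print(n,k,'ctr',round(x1-v/2000,4),round(y1-u/2000,4),'size',w/2,h/2,a); print(W.round(3).tolist())
        cv2.drawContours(r,[pts.astype(int)],0,(0,0,255),1); cv2.imwrite(f'pics/r_{n}_{k}.png',r)
import cv2
cv2.imwrite('pics/r.png',np.vstack([np.hstack([cv2.imread(f'pics/r_{n}_{k}.png') for k in ['lamp','fan']]) for n in ims])[:,:])
E
```

```text
scene lamp ctr 0.6503 0.1869 size 36.966896057128906 59.51707458496094 81.57302856445312
[[0.6639999747276306, 0.21899999678134918], [0.6729999780654907, 0.1599999964237213], [0.6359999775886536, 0.1550000011920929], [0.628000020980835, 0.21400000154972076]]
scene fan ctr 0.6556 -0.0395 size 59.325130462646484 65.01249694824219 11.309932708740234
[[0.6299999952316284, -0.004000000189989805], [0.6930000185966492, -0.017000000923871994], [0.6819999814033508, -0.07500000298023224], [0.6179999709129333, -0.06199999898672104]]
side lamp ctr 0.6207 0.1843 size 39.5 66.5 90.0
[[0.6399999856948853, 0.21799999475479126], [0.6399999856948853, 0.1509999930858612], [0.6010000109672546, 0.1509999930858612], [0.6010000109672546, 0.21799999475479126]]
side fan ctr 0.6407 -0.0355 size 60.63390350341797 33.591182708740234 14.03624439239502
[[0.6320000290870667, -0.0020000000949949026], [0.6639999747276306, -0.009999999776482582], [0.6499999761581421, -0.0689999982714653], [0.6169999837875366, -0.061000000685453415]]
```

View pics/r.png

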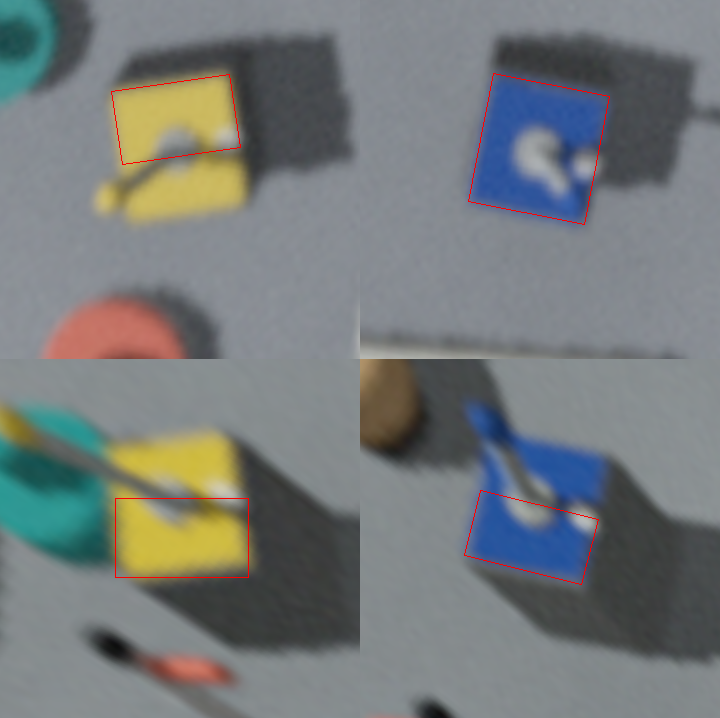

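```bash
cat > meas.py <<'E'
from h import *
def lid(im,rng,cx,cy,z=.014,R_=.055):
    x0,x1,y0,y1=cx-R_,cx+R_,cy-R_,cy+R_
    r=rect(im,z,x0,x1,y0,y1,2000); h=cv2.cvtColor(r,cv2.COLOR_BGR2HSV)
    m=cv2.inRange(h,rng[0],rng[1]); m=cv2.morphologyEx(m,cv2.MORPH_CLOSE,np.ones((9,9)))
    m=cv2.morphologyEx(m,cv2.MORPH_OPEN,np.ones((35,35)))
    cs,_=cv2.findContours(m,0,2)
    if not cs: return None,r
    c=max(cs,key=cv2.contourArea);hull=cv2.convexHull(c)
    (u,v),(w,hh),a=cv2.fitEllipse(hull)
    cv2.drawContours(r,[hull],0,(0,255,0),1)
    return (round(x1-v/2000,4),round(y1-u/2000,4),round(w/2),round(hh/2)),r
RNG={'coral':((0,90,60),(12,255,255)),'blue':((100,110,40),(125,255,255)),'white':((0,0,165),(180,45,255))}
E
python3 - <<'E'
from meas import *
import pickle
ims=pickle.load(open('ims0.pkl','rb'))
P={'coral':(.507,.227),'blue':(.407,.222),'white':(.408,.36)}
rows=[]
for n,im in ims.items():
    row=[]
    for k,p in P.items():
        o,r=lid(im,RNG[k],*p);print(n,k,o);row.append(r)
    rows.append(np.hstack(row))
cv2.imwrite('pics/lids.png',np.vstack(rows))
vm=[]
for n,im in ims.items():
    r=rect(im,.014,.36,.60,-.13,.14,1500);cv2.imwrite(f'pics/v_{n}.png',r)
    r2=rect(im,.018,.28,.68,-.40,-.10,1500) if n=='scene' else rect(im,.018,.28,.68,-.40,-.10,1500);cv2.imwrite(f'pics/t_{n}.png',r2)
a=[cv2.imread(f'pics/{k}_{n}.png') for n in ims for k in 'v']; cv2.imwrite('pics/v.png',np.hstack(a))
a=[cv2.imread(f'pics/{k}_{n}.png') for n in ims for k in 't']; cv2.imwrite('pics/t.png',np.hstack(a)[:, :])
print(tri([ray(ims['scene'],(231,168)),ray(ims['side'],(258,189))]))
E
```

```text
scene coral (0.5075, 0.2254, 70, 72)
scene blue (0.4068, 0.2128, 69, 71)
scene white (0.4022, 0.3563, 69, 78)Traceback (most recent call last):
  File "<stdin>", line 10, in <module>
    return _nx.concatenate(arrs, 1, dtype=dtype, casting=casting)
           ~~~~~~~~~~~~~~~^^^^^^^^^^^^^^^^^^^^^^^^^^^^^^^^^^^^^^^
ValueError: all the input array dimensions except for the concatenation axis must match exactly, but along dimension 0, the array at index 0 has size 220 and the array at index 1 has size 219
```

```bash
sed -i 's/W=int((y1-y0)\*s);H=int((x1-x0)\*s)/W=round((y1-y0)*s);H=round((x1-x0)*s)/' h.py
python3 - <<'E'
from meas import *
import pickle
ims=pickle.load(open('ims0.pkl','rb'))
P={'coral':(.507,.227),'blue':(.407,.222),'white':(.408,.36)}
rows=[]
for n,im in ims.items():
    row=[]
    for k,p in P.items():
        o,r=lid(im,RNG[k],*p);print(n,k,o);row.append(r)
    rows.append(np.hstack(row))
cv2.imwrite('pics/lids.png',np.vstack(rows))
cv2.imwrite('pics/v.png',np.hstack([rect(im,.014,.36,.60,-.13,.14,1400) for im in ims.values()]))
cv2.imwrite('pics/t.png',np.hstack([rect(im,.018,.28,.68,-.40,-.10,1300) for im in ims.values()]))
print(tri([ray(ims['scene'],(231,168)),ray(ims['side'],(258,189))]))
E
```

```text
scene coral (0.5075, 0.2254, 70, 72)
scene blue (0.4065, 0.2128, 69, 71)
scene white (0.4019, 0.355, 72, 77)
side coral (0.5076, 0.2262, 70, 81)
side blue (0.407, 0.2137, 70, 78)
side white (0.3865, 0.3545, 33, 62)
[ 0.48002552 -0.00263705  0.13153637]
```

View pics/lids.png

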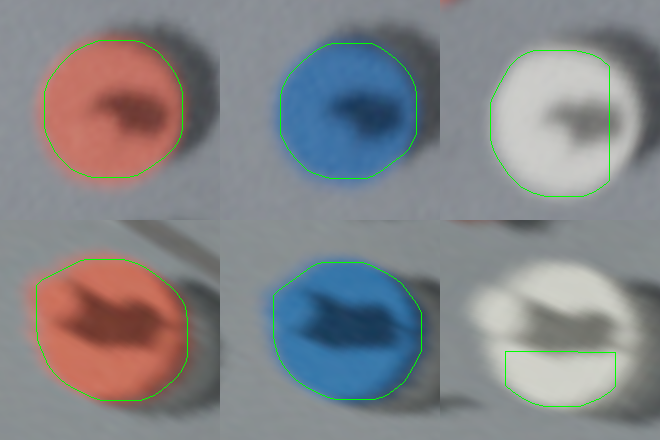

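View pics/v.png

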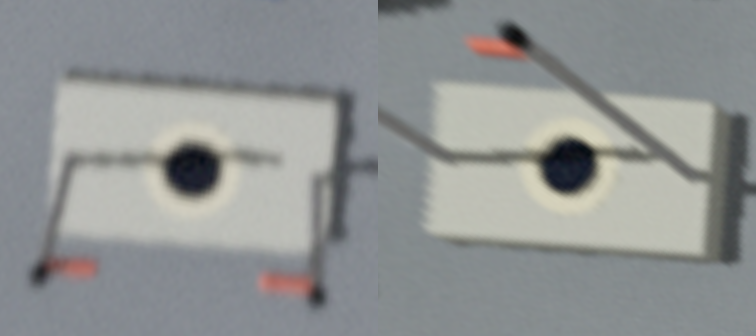

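View pics/t.png

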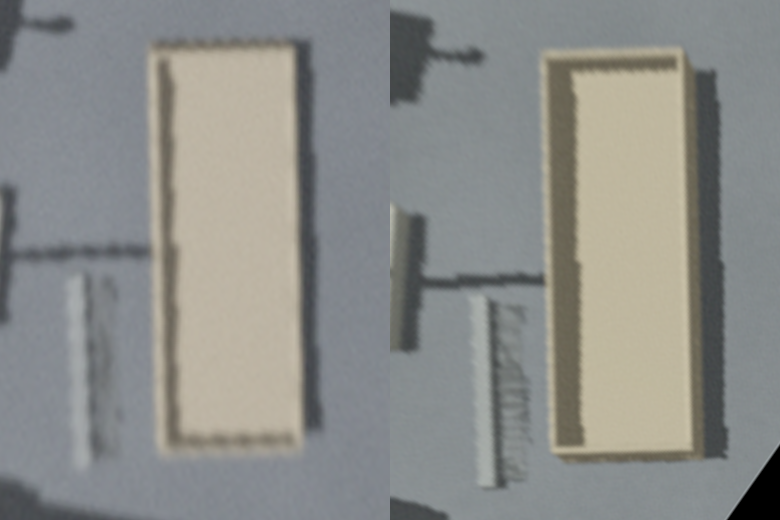

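I find three dishes: coral at (0.508, 0.226), white at (0.404, 0.352) and blue. There is no yellow dish.

Blue candidates, in scene 800 px coordinates:
- (460,253) at y=+0.213
- (478,203) at y=+0.29

Robot's right is −y, so I take the one at (460,253). The coral candidates are the coral dish at (478,292) and the turquoise one at (538,362), which is not meant. The lids crop confirms coral and blue.

The fan bat leans to its dot, so it is ON. The lamp is off.

Call:
servo_tool:
  rows:
    - [-1,[0,0,0],[0,0,-7.77]]
    - [-1,[0,0,0],[0,0,-7.77]]
    - [-1,[0,0,0],[0,0,-7.77]]
    - [-1,[-0.04,0.022,0],[0,0,0]]
    - [-1,[-0.04,0.022,0],[0,0,0]]
    - [-1,[-0.04,0.022,0],[0,0,0]]
    - [-1,[-0.04,0.022,0],[0,0,0]]
    - [-1,[-0.04,0.022,0],[0,0,0]]
    - [-1,[-0.04,0.022,0],[0,0,0]]
    - [-1,[-0.04,0.022,0],[0,0,0]]
    - [-1,[-0.04,0.022,0],[0,0,0]]
    - [-1,[-0.04,0.022,0],[0,0,0]]
    - [-1,[-0.04,0.022,0],[0,0,0]]
    - [-1,[-0.04,0.022,0],[0,0,0]]
    - [-1,[-0.04,0.022,0],[0,0,0]]
    - [-1,[-0.04,0.022,0],[0,0,0]]
    - [-1,[-0.04,0.022,0],[0,0,0]]
    - [-1,[-0.04,0.022,0],[0,0,0]]
    - [-1,[-0.04,0.022,0],[0,0,0]]
    - [-1,[-0.04,0.022,0],[0,0,0]]

```text
time: 4.9
tcp_pos: [0.632, -0.0846, 0.2151]
tcp_rot: [0.0, 0.707, 0.707, 0.0]
ft_force: [0.7, 0.8, -0.4]
width: 0.0002
```

Call:
servo_tool:
  rows:
    - [-1,[-0.03,0.02,0],[0,0,0]]
    - [-1,[0,0,0.04],[0,0,0]]
    - [-1,[0,0,0.04],[0,0,0]]
    - [-1,[0,0,0.04],[0,0,0]]
    - [-1,[0,0,0.01],[0,0,0]]
    - [-1,[0,0,0],[0,0,0]]

```text
time: 5.5
tcp_pos: [0.6502, -0.1129, 0.0835]
tcp_rot: [-0.001, 0.707, 0.707, -0.001]
ft_force: [0.7, 0.1, 0.8]
width: 0.0006
```

```bash
cat > snap.py <<'E'
import sys
from h import *
# usage: snap.py out name x y w h [name x y w h ...]
a=sys.argv[2:];o=[]
while a:
    n,x,y,w,h=a[0],*map(int,a[1:5]);a=a[5:]
    f=get_image(n)['frame'][y:y+h,x:x+w]; o.append(cv2.resize(f,(int(400*w/h),400),interpolation=cv2.INTER_CUBIC))
r=np.hstack(o); k=min(1,800/r.shape[1]); cv2.imwrite(f'pics/{sys.argv[1]}.png',cv2.resize(r,None,fx=k,fy=k))
s=state();print(round(s['time'],2),s['tcp_pos'].round(4),s['ft_force'].round(1),round(s['width'],4))
E
python3 snap.py fan1 scene 185 200 90 80 side 280 160 90 80
```

```text
5.6 [ 0.6526 -0.1133  0.0868] [ 0.  -0.3 -0.4] 0.0006
```

View pics/fan1.png

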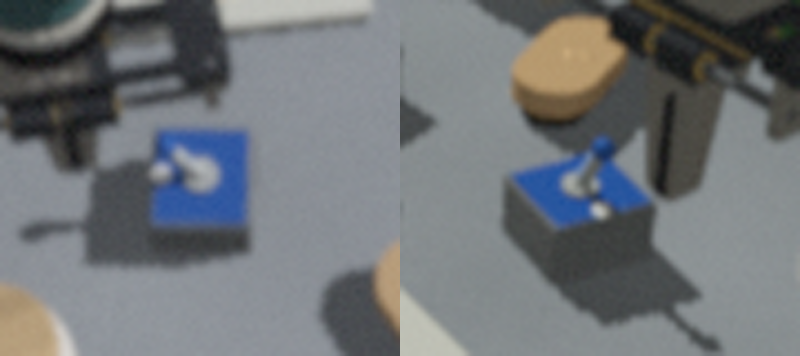

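Closed fingers stand at the dot side of the fan switch (side crop (680,190)), and the bat leans toward the dot at (600,150). Pushing +y.

Call:
servo_tool:
  rows:
    - [-1,[0.015,0,0],[0,0,0]]
    - [-1,[0.015,0,0],[0,0,0]]
    - [-1,[0.01,0,0],[0,0,0]]
    - [-1,[0.008,0,0],[0,0,0]]
    - [-1,[0.008,0,0],[0,0,0]]
    - [-1,[0.008,0,0],[0,0,0]]
    - [-1,[0,0,0],[0,0,0]]
    - [-1,[0,0,0],[0,0,0]]
    - [-1,[-0.03,0,0],[0,0,0]]
    - [-1,[-0.03,0,0],[0,0,0]]
    - [-1,[0,0,-0.05],[0,0,0]]
    - [-1,[0,0,-0.05],[0,0,0]]
    - [-1,[0,0,0],[0,0,0]]

```text
time: 6.9
tcp_pos: [0.6559, -0.1088, 0.1933]
tcp_rot: [0.005, 0.707, 0.707, 0.005]
ft_force: [-0.4, -0.3, 1.2]
width: 0.0007
```

```bash
python3 snap.py fan2 scene 185 200 90 80 side 280 160 90 80
```

```text
7.0 [ 0.6523 -0.1077  0.187 ] [ 0.1 -0.6 -1. ] 0.0007
```

View pics/fan2.png

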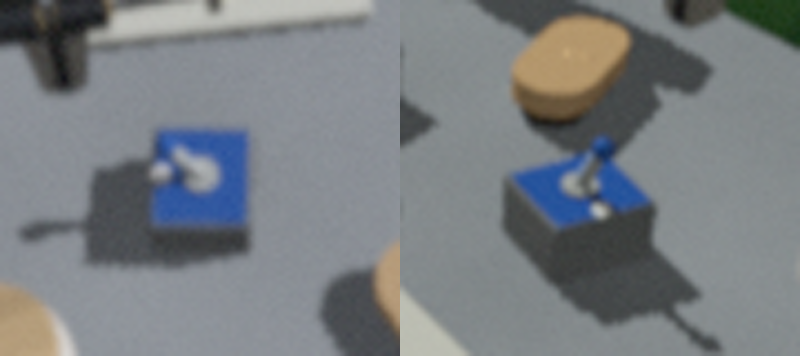

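The bat still leans to the dot (side crop (603,148)), so the push was too short. I'll repeat and look while pressed.

Call:
servo_tool:
  rows:
    - [-1,[0,0,0.05],[0,0,0]]
    - [-1,[0,0,0.05],[0,0,0]]
    - [-1,[0.015,0,0],[0,0,0]]
    - [-1,[0.015,0,0],[0,0,0]]
    - [-1,[0.015,0,0],[0,0,0]]
    - [-1,[0.008,0,0],[0,0,0]]
    - [-1,[0.008,0,0],[0,0,0]]
    - [-1,[0,0,0],[0,0,0]]
    - [-1,[0,0,0],[0,0,0]]

```text
time: 7.9
tcp_pos: [0.6526, -0.0462, 0.0876]
tcp_rot: [0.001, 0.706, 0.708, 0.002]
ft_force: [0.3, 0.4, 0.5]
width: 0.0005
```

```bash
python3 snap.py fan3 scene 185 200 90 80 side 280 160 90 80
```

```text
8.0 [ 0.6516 -0.0475  0.0861] [ 0.   0.2 -0.1] 0.0006
```

View pics/fan3.png

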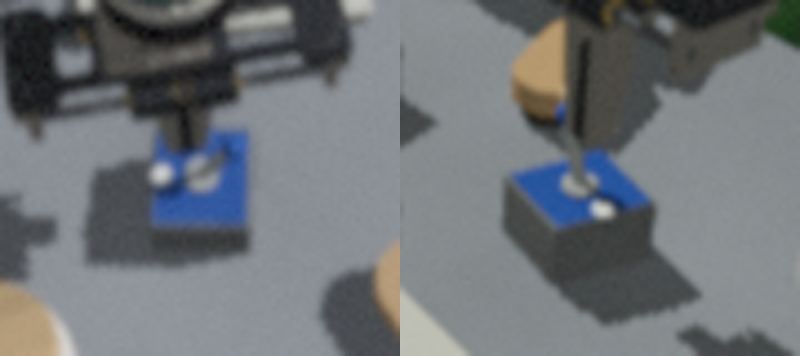

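Now the bat leans to +y. Retracting and moving to the lamp's far side, passing over high.

Call:
servo_tool:
  rows:
    - [-1,[-0.03,0,0],[0,0,0]]
    - [-1,[-0.01,0,-0.05],[0,0,0]]
    - [-1,[0,0,-0.05],[0,0,0]]
    - [-1,[0,0,-0.02],[0,0,0]]
    - [-1,[0.04,0,0],[0,0,0]]
    - [-1,[0.04,0,0],[0,0,0]]
    - [-1,[0.04,0,0],[0,0,0]]
    - [-1,[0.04,0,0],[0,0,0]]
    - [-1,[0.04,0,0],[0,0,0]]
    - [-1,[0.04,0,0],[0,0,0]]
    - [-1,[0.04,0,0],[0,0,0]]
    - [-1,[0.04,-0.01,0],[0,0,0]]
    - [-1,[0.03,-0.008,0],[0,0,0]]
    - [-1,[0,0,0.04],[0,0,0]]
    - [-1,[0,0,0.04],[0,0,0]]
    - [-1,[0,0,0.04],[0,0,0]]
    - [-1,[0,0,0],[0,0,0]]

```text
time: 9.7
tcp_pos: [0.6289, 0.2602, 0.0779]
tcp_rot: [-0.002, 0.707, 0.707, -0.006]
ft_force: [0.1, 0.0, -0.6]
width: 0.0005
```

```bash
python3 snap.py l1 scene 205 180 130 80 side 230 120 130 110
```

```text
9.8 [0.6333 0.2618 0.0841] [ 0.1 -0.6  0.1] 0.0001
```

View pics/l1.png

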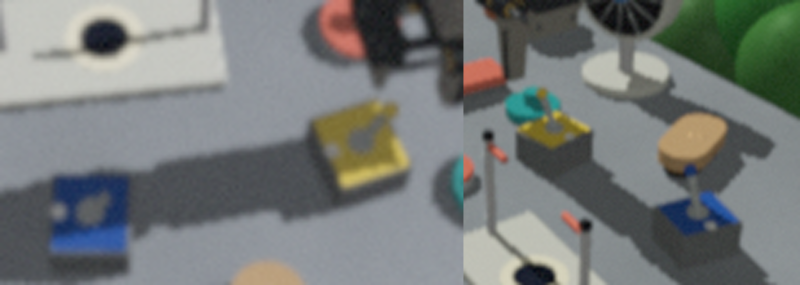

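Fan bat now leans away from its dot (off). Pushing the lamp bat toward −y.

Call:
servo_tool:
  rows:
    - [-1,[-0.015,0,0],[0,0,0]]
    - [-1,[-0.015,0,0],[0,0,0]]
    - [-1,[-0.015,0,0],[0,0,0]]
    - [-1,[-0.01,0,0],[0,0,0]]
    - [-1,[-0.01,0,0],[0,0,0]]
    - [-1,[-0.01,0,0],[0,0,0]]
    - [-1,[0,0,0],[0,0,0]]
    - [-1,[0,0,0],[0,0,0]]
    - [-1,[0.03,0,0],[0,0,0]]
    - [-1,[0.02,0,-0.05],[0,0,0]]
    - [-1,[0,0,-0.05],[0,0,0]]
    - [0,[0,-0.04,-0.02],[0,0,0]]
    - [0,[0,-0.04,0],[0,0,0]]
    - [0,[0,-0.03,0],[0,0,0]]
    - [0,[0,0,0],[0,0,0]]

```text
time: 11.3
tcp_pos: [0.5202, 0.2349, 0.2019]
tcp_rot: [-0.001, 0.707, 0.707, 0.0]
ft_force: [0.3, -0.3, 0.0]
width: 0.0302
```

```bash
python3 snap.py l2 scene 205 180 130 80 side 230 120 130 110
```

```text
11.4 [0.524  0.2347 0.2018] [ 1.3 -0.1  0.7] 0.0384
```

View pics/l2.png

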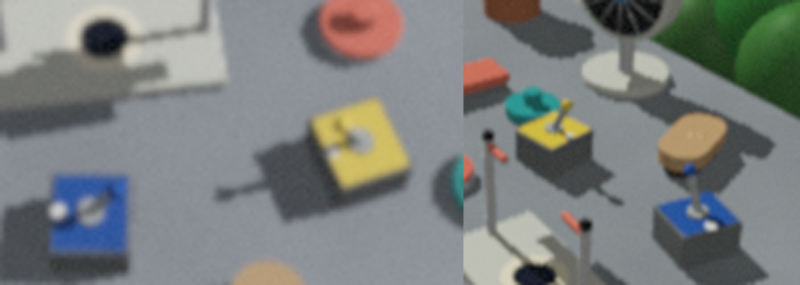

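Lamp bat leans to its dot (on), fan away from it (off). Re-measuring the dishes and checking with the wrist camera.

```bash
cat > dm.py <<'E'
from meas import *
P={'coral':(.507,.226),'blue':(.407,.213),'white':(.4035,.352)}
import sys
for n in ['scene','side']:
    im=get_image(n)
    for k in sys.argv[1].split(','): print(n,k,lid(im,RNG[k],*P[k],R_=.06)[0],[ (round(m['p'],2),onz(im,m['position'],0)[:2].round(3)) for m in mark_of(im,'dish_'+k)[:2]])
im=get_image('wrist');k=sys.argv[1].split(',')[0]
for c in cut_out(im,'dish_'+k)[:2]: print('wrist',k,round(c['p'],2),np.round(c['box']))
for m in mark_of(im,'dish_'+k)[:2]: print('wrist',round(m['p'],2),onz(im,m['position'],0).round(4))
cv2.imwrite(f'pics/{sys.argv[2]}.png',im['frame']); print(state()['tcp_pos'],state()['time'])
E
python3 dm.py coral,blue,white w1
```

```text
scene coral (0.5076, 0.2253, 70, 72) [(0.96, array([0.502, 0.228])), (0.6, array([0.678, 0.307]))]
scene blue (0.4066, 0.2128, 69, 71) [(0.81, array([0.411, 0.212])), (0.48, array([0.28 , 0.288]))]
scene white (0.4071, 0.3607, 59, 76) []
side coral (0.5078, 0.2266, 70, 83) [(0.78, array([0.505, 0.215])), (0.67, array([0.682, 0.297]))]
side blue (0.407, 0.2137, 69, 78) [(0.88, array([0.287, 0.289])), (0.62, array([0.405, 0.215]))]
side white (0.4067, 0.3582, 72, 80) [(0.77, array([0.42 , 0.366])), (0.45, array([ 0.49 , -0.276]))]
wrist coral 0.9 [215. 133. 280. 193.]
wrist coral 0.83 [271. 264. 304. 296.]
wrist 0.87 [0.5095 0.2282 0.    ]
wrist 0.57 [0.6793 0.2884 0.    ]
[0.52331989 0.23567403 0.20013058] 11.95
```

View pics/w1.png

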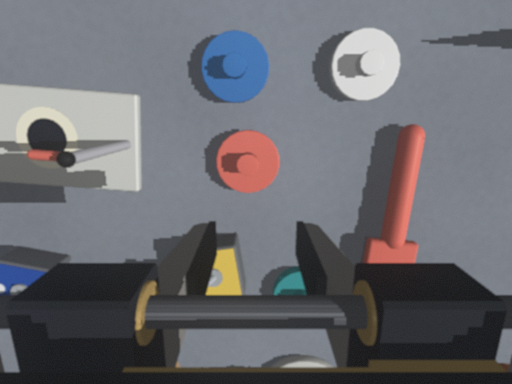

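Call:
servo_tool:
  rows:
    - [0.2,[-0.0085,-0.016,0],[0,0,0]]
    - [0.2,[0,0,0.04],[0,0,0]]
    - [0.2,[0,0,0.04],[0,0,0]]
    - [0.2,[0,0,0.04],[0,0,0]]
    - [0.2,[0,0,0.02],[0,0,0]]
    - [0.2,[0,0,0.018],[0,0,0]]
    - [0.2,[0,0,0],[0,0,0]]
    - [0.2,[0,0,0],[0,0,0]]

```text
time: 12.75
tcp_pos: [0.5074, 0.2273, 0.0425]
tcp_rot: [0.0, 0.707, 0.707, -0.0]
ft_force: [0.7, -0.6, -0.6]
width: 0.0552
```

```bash
python3 snap.py g1 wrist 0 0 512 384 scene 260 150 90 80; python3 - <<'E'
from h import *
for i in range(6):
    get_image('scene'); print(state()['tcp_pos'].round(4),state()['ft_force'].round(1))
E
```

```text
12.85 [0.5081 0.2276 0.0435] [-1.  -0.  -0.5] 0.0553
[0.5081 0.2277 0.0436] [-0.4  0.6 -0.3]
[0.508  0.2276 0.0436] [ 0.2 -0.7  0.1]
[0.5079 0.2276 0.0435] [ 0.3 -0.3 -0.2]
[0.5078 0.2275 0.0433] [ 0.3  0.  -0.8]
[0.5076 0.2274 0.0431] [-0.3 -0.2 -0.2]
[0.5075 0.2274 0.043 ] [ 0.3  0.5 -0.8]
```

View pics/g1.png

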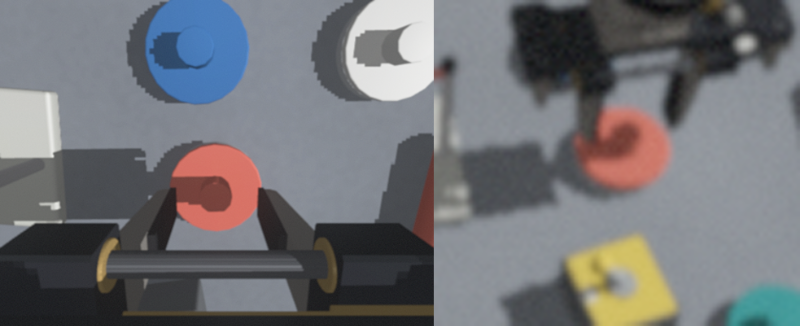

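The knob is midway between the jaws (wrist half (215,190)). Closing and lifting.

Call:
servo_tool:
  rows:
    - [0.2,[0,0,0.002],[0,0,0]]
    - [-1,[0,0,0],[0,0,0]]
    - [-1,[0,0,0],[0,0,0]]
    - [-1,[0,0,0],[0,0,0]]
    - [-1,[0,0,0],[0,0,0]]
    - [-1,[0,0,0],[0,0,0]]
    - [-1,[0,0,-0.03],[0,0,0]]
    - [-1,[0,0,-0.03],[0,0,0]]
    - [-1,[0,0,-0.03],[0,0,0]]
    - [-1,[0,0,-0.03],[0,0,0]]
    - [-1,[0,0,-0.03],[0,0,0]]
    - [-1,[0,0,-0.03],[0,0,0]]
    - [-1,[0,0,0],[0,0,0]]

```text
time: 14.45
tcp_pos: [0.5095, 0.2283, 0.2247]
tcp_rot: [0.001, 0.707, 0.707, 0.004]
ft_force: [0.2, 0.9, 0.7]
width: 0.0006
```

```bash
python3 snap.py g2 wrist 0 0 512 384 side 160 110 120 110
```

```text
14.55 [0.5073 0.2273 0.2208] [ 0.8 -0.8 -0.6] 0.0003
```

View pics/g2.png

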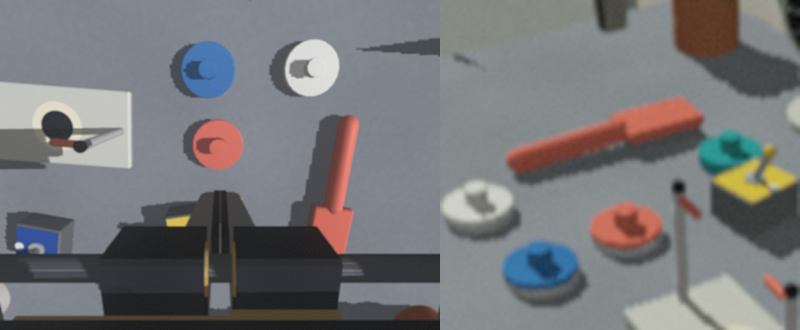

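The fingers closed on nothing (width 0), and the coral dish still stands at side crop (627,230). Measuring why.

```bash
python3 dm.py coral w2; python3 - <<'E'
from h import *
im=get_image('wrist');A,c=cam(im);p=np.array(state()['tcp_pos'])
print('cam',c,p); print('TCP px',proj(im,p),'tips px',proj(im,p-[0,0,.022]), 'table px',proj(im,[p[0],p[1],.034]))
print(np.array(im['tool_from_camera']).round(4),im['K'])
E
```

```text
scene coral (0.5075, 0.2254, 70, 72) [(0.85, array([0.501, 0.225])), (0.82, array([0.691, 0.294]))]
side coral (0.5078, 0.2265, 70, 82) [(0.68, array([0.685, 0.309])), (0.64, array([0.403, 0.226]))]
wrist coral 0.61 [225. 144. 287. 202.]
wrist 0.88 [0.5117 0.2246 0.    ]
[0.50684575 0.22701363 0.21945532] 14.9
cam [0.43659668 0.22651138 0.38928027] [0.50697497 0.22703151 0.21968479]
TCP px [256.76651202 237.5500312 ] tips px [256.66771241 224.35763943] table px [256.29802792 174.99486323]
[[ 1.000e+00 -4.000e-04  3.000e-04 -6.000e-04]
 [ 3.000e-04  9.677e-01  2.521e-01 -7.050e-02]
 [-3.000e-04 -2.521e-01  9.677e-01 -1.695e-01]
 [ 0.000e+00  0.000e+00  0.000e+00  1.000e+00]] [[314.71574023   0.         255.73415384]
 [  0.         314.71574023 193.37815309]
 [  0.           0.           1.        ]]
```

View pics/w2.png

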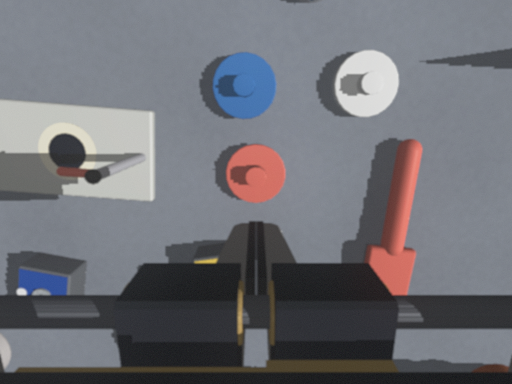

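Fingertip and knob projections agree in xy, so the lift likely began too early or the grip was too short. I'll redo it, waiting for the width before lifting.

Call:
servo_tool:
  rows:
    - [0.2,[0,0,0.03],[0,0,0]]
    - [0.2,[0,0,0.03],[0,0,0]]
    - [0.2,[0,0,0.03],[0,0,0]]
    - [0.2,[0,0,0.03],[0,0,0]]
    - [0.2,[0,0,0.03],[0,0,0]]
    - [0.2,[0,0,0.02],[0,0,0]]
    - [0.2,[0,0,0.01],[0,0,0]]
    - [0.2,[0,0,0],[0,0,0]]
    - [0.2,[0,0,0],[0,0,0]]
    - [0.2,[0,0,0],[0,0,0]]
    - [-1,[0,0,0],[0,0,0]]
    - [-1,[0,0,0],[0,0,0]]
    - [-1,[0,0,0],[0,0,0]]
    - [-1,[0,0,0],[0,0,0]]
    - [-1,[0,0,0],[0,0,0]]
    - [-1,[0,0,0],[0,0,0]]
    - [-1,[0,0,0],[0,0,0]]
    - [-1,[0,0,0],[0,0,0]]

```text
time: 16.75
tcp_pos: [0.5072, 0.2272, 0.0403]
tcp_rot: [-0.0, 0.707, 0.707, -0.0]
ft_force: [0.8, -0.2, -0.5]
width: 0.0002
```

```bash
python3 snap.py g3 wrist 0 0 512 384 side 160 110 120 110
```

```text
16.85 [0.5072 0.2272 0.0403] [ 0.8  0.1 -0.5] 0.0003
```

View pics/g3.png

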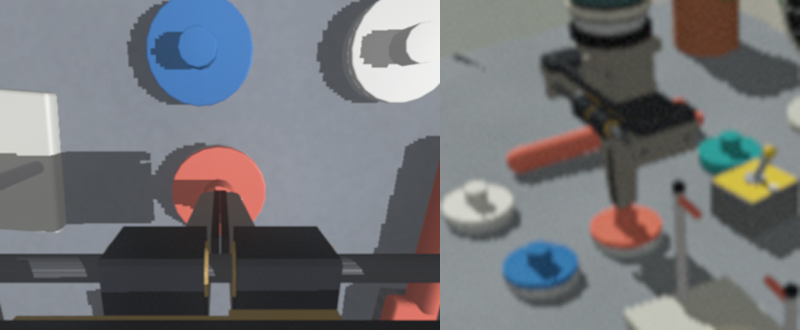

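```bash
python3 - <<'E'
from h import *
im=get_image('wrist');p=np.array(state()['tcp_pos']);print(p)
print('tips',proj(im,p-[0,0,.022]),'knobtop',proj(im,[.5077,.2262,.034]),'knobbase',proj(im,[.5077,.2262,.016]))
f=im['frame'][150:290,180:340];cv2.imwrite('pics/g4.png',cv2.resize(f,(800,700)[:2] if 0 else (686,600),interpolation=cv2.INTER_CUBIC))
im=get_image('scene');print('scene tips',proj(im,p-[0,0,.022]),'knobtop',proj(im,[.5077,.2262,.034]))
im2=get_image('side');q=proj(im2,p-[0,0,.022]);print('side tips',q,'knobtop',proj(im2,[.5077,.2262,.034]))
f=im2['frame'];x,y=map(int,q);a=cv2.resize(f[y-35:y+25,x-30:x+30],(400,400),interpolation=cv2.INTER_CUBIC)
x,y=map(int,proj(im,p-[0,0,.022]));b=cv2.resize(im['frame'][y-35:y+25,x-30:x+30],(400,400),interpolation=cv2.INTER_CUBIC)
cv2.imwrite('pics/g5.png',np.hstack([a,b]))
E
```

```text
[0.5072349  0.2272066  0.04032734]
tips [256.64665901 224.32522765] knobtop [255.0448037  234.16852823] knobbase [255.09353058 223.75960589]
scene tips [306.27341889 185.08807592] knobtop [306.62351804 182.46867855]
side tips [221.26234518 183.45479747] knobtop [221.25340258 179.06364736]
```

View pics/g4.png

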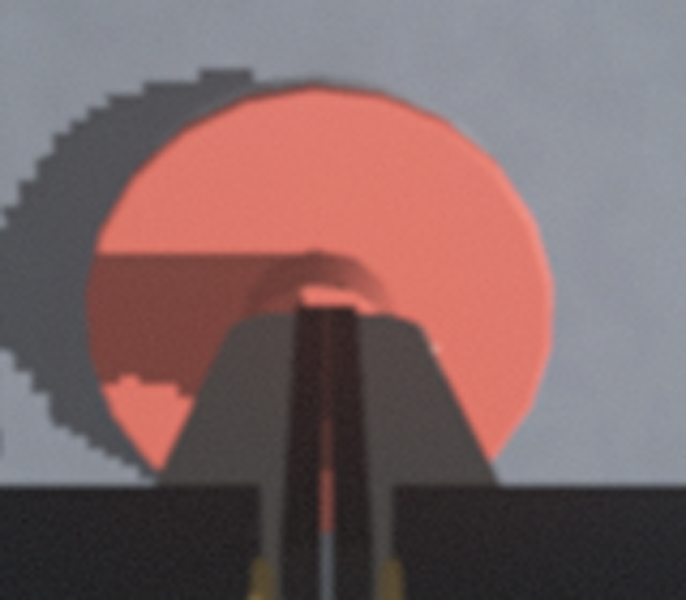

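View pics/g5.png

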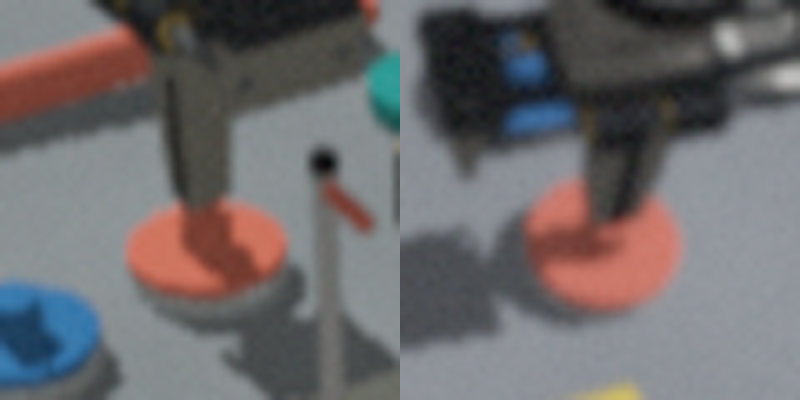

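In the side and scene views the tips end about 16 mm higher than `tcp_to_tips` predicts, so they sit right at the knob top. I'll open and descend in small steps with force checks.

Call:
servo_tool:
  rows:
    - [0.0,[0,0,-0.002],[0,0,0]]
    - [0.0,[0,0,0],[0,0,0]]
    - [0.0,[0,0,0],[0,0,0]]
    - [0.0,[0,0,0],[0,0,0]]
    - [0.0,[0,0,0],[0,0,0]]
    - [0.0,[0,0,0.002],[0,0,0]]
    - [0.0,[0,0,0.002],[0,0,0]]
    - [0.0,[0,0,0.002],[0,0,0]]
    - [0.0,[0,0,0.002],[0,0,0]]
    - [0.0,[0,0,0],[0,0,0]]

```text
time: 18.0
tcp_pos: [0.507, 0.2271, 0.0339]
tcp_rot: [-0.0, 0.707, 0.707, -0.0]
ft_force: [-0.6, -0.5, -1.0]
width: 0.0459
```

```bash
cat > gv.py <<'E'
from h import *
import sys
s=state();p=np.array(s['tcp_pos']);o=[]
for n in ['side','scene']:
    im=get_image(n);x,y=map(int,proj(im,p-[0,0,.01]));x=min(max(x,30),482)
    c=cv2.resize(im['frame'][y-30:y+30,x-30:x+30],(400,400),interpolation=cv2.INTER_CUBIC);o.append(c)
cv2.imwrite(f'pics/{sys.argv[1]}.png',np.hstack(o))
im=get_image('wrist');cv2.imwrite(f'pics/{sys.argv[1]}w.png',im['frame'])
s=state();print(round(s['time'],2),s['tcp_pos'].round(4),s['ft_force'].round(1),round(s['width'],4))
E
python3 gv.py g6
```

```text
18.15 [0.5072 0.2272 0.0343] [0.4 0.1 0. ] 0.0457
```

View pics/g6.png

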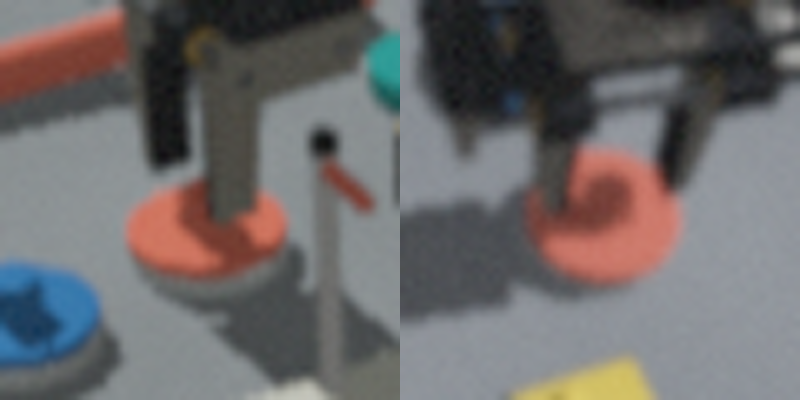

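View pics/g6w.png

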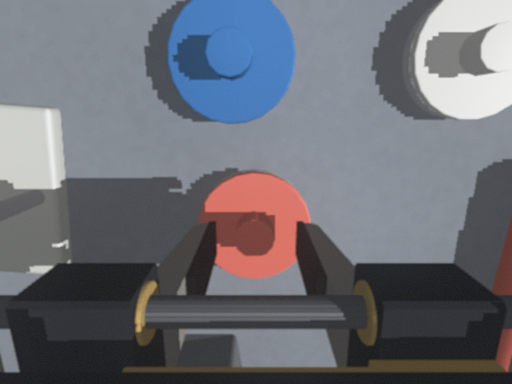

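No contact at nominal tip height 12 mm, so the offset is real. Continuing down.

Call:
servo_tool:
  rows:
    - [0.0,[0,0,0.002],[0,0,0]]
    - [0.0,[0,0,0.002],[0,0,0]]
    - [0.0,[0,0,0.002],[0,0,0]]
    - [0.0,[0,0,0.001],[0,0,0]]
    - [0.0,[0,0,0],[0,0,0]]
    - [-1,[0,0,0],[0,0,0]]
    - [-1,[0,0,0],[0,0,0]]
    - [-1,[0,0,0],[0,0,0]]
    - [-1,[0,0,0],[0,0,0]]
    - [-1,[0,0,0],[0,0,0]]
    - [-1,[0,0,0],[0,0,0]]
    - [-1,[0,0,0],[0,0,0]]

```text
time: 19.35
tcp_pos: [0.5073, 0.2272, 0.0274]
tcp_rot: [0.0, 0.707, 0.707, 0.0]
ft_force: [0.3, -1.4, 1.3]
width: 0.0221
```

```bash
python3 gv.py g7
```

```text
19.5 [0.5073 0.2272 0.0274] [0.1 0.  2.3] 0.0224
```

View pics/g7.png

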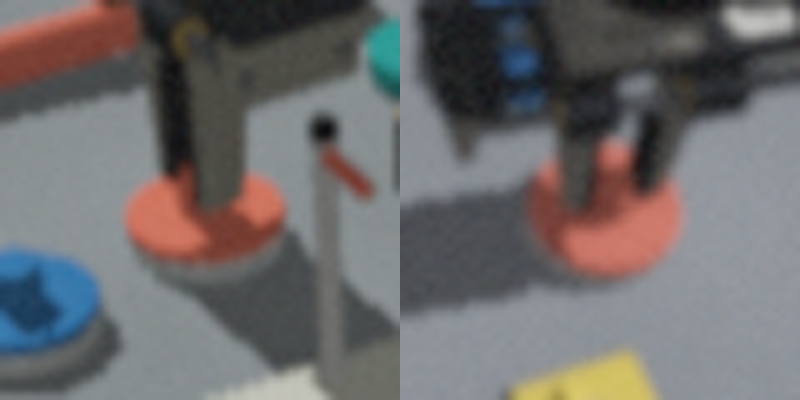

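Gripped: width 22 mm, with the TCP reading 27.4 mm above the underside. Lifting and carrying over the viewer.

Call:
servo_tool:
  rows:
    - [-1,[0,0,-0.01],[0,0,0]]
    - [-1,[0,0,-0.025],[0,0,0]]
    - [-1,[0,0,-0.03],[0,0,0]]
    - [-1,[0,0,-0.03],[0,0,0]]
    - [-1,[0,0,-0.03],[0,0,0]]
    - [-1,[0,0,-0.03],[0,0,0]]
    - [-1,[0,0,-0.02],[0,0,0]]
    - [-1,[-0.02,-0.003,0],[0,0,0]]
    - [-1,[-0.03,-0.004,0],[0,0,0]]
    - [-1,[-0.03,-0.004,0],[0,0,0]]
    - [-1,[-0.03,-0.004,0],[0,0,0]]
    - [-1,[-0.03,-0.004,0],[0,0,0]]
    - [-1,[-0.03,-0.004,0],[0,0,0]]
    - [-1,[-0.03,-0.004,0],[0,0,0]]
    - [-1,[-0.024,0,0],[0,0,0]]
    - [-1,[0,0,0],[0,0,0]]
    - [-1,[0,0,0],[0,0,0]]

```text
time: 21.2
tcp_pos: [0.4802, 0.0034, 0.2028]
tcp_rot: [-0.0, 0.707, 0.707, 0.0]
ft_force: [0.0, 0.6, -1.4]
width: 0.0228
```

```bash
python3 gv.py v1
```

```text
21.35 [0.4802 0.0045 0.2024] [ 0.7  0.3 -1.1] 0.0221
```

View pics/v1.png

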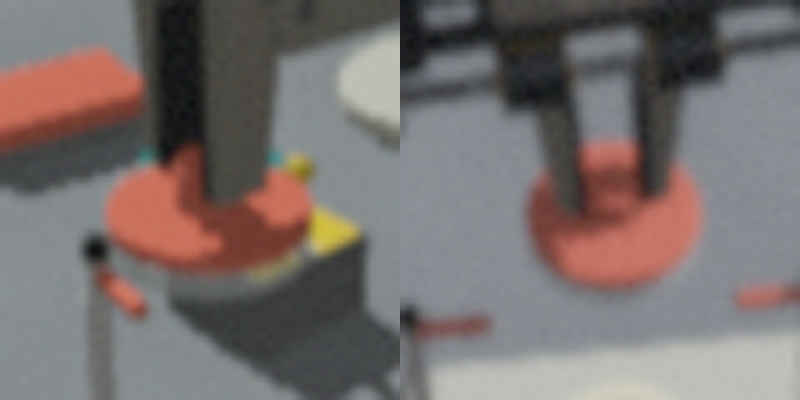

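View pics/v1w.png

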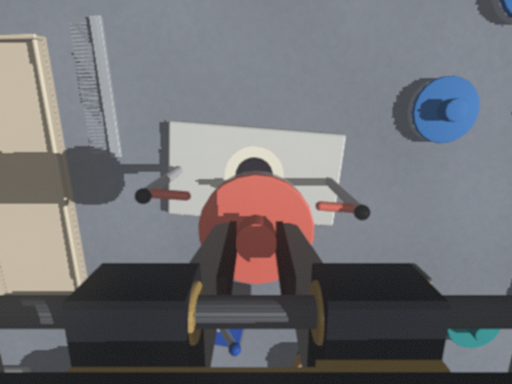

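Coral is held level over the viewer. Lowering to pointer height.

Call:
servo_tool:
  rows:
    - [-1,[0,0,-0.0],[0,0,0]]
    - [-1,[0,0,0.02],[0,0,0]]
    - [-1,[0,0,0.02],[0,0,0]]
    - [-1,[0,0,0.01],[0,0,0]]
    - [-1,[0,0,0.005],[0,0,0]]
    - [-1,[0,0,0],[0,0,0]]
    - [-1,[0,0,0],[0,0,0]]

```text
time: 22.05
tcp_pos: [0.4807, 0.0033, 0.1479]
tcp_rot: [0.0, 0.707, 0.707, 0.0]
ft_force: [0.4, -0.7, -0.6]
width: 0.0224
```

```bash
python3 gv.py v2;  python3 - <<'E'
from h import *
for n in ['scene','side']:
    im=get_image(n);d=proj(im,[.4805,.0035,.12]);print(n,'mark predicted',d, [(round(m['p'],2),m['position']) for m in mark_of(im,'view_mark')[:2]],[(round(m['p'],2),m['position'],onz(im,m['position'],.12).round(4)) for m in mark_of(im,'dish_coral')[:2]])
E
```

```text
22.2 [0.4807 0.0033 0.148 ] [-0.1  0.4 -1.2] 0.0223
scene mark predicted [232.95380278 170.59804826] [(0.68, [232.1, 170.3])] [(0.9, [343.2, 233.9], array([0.7349, 0.2499, 0.12  ])), (0.88, [236.0, 169.9], array([0.4798, 0.0125, 0.12  ]))]
side mark predicted [256.16714915 191.49104172] [(0.63, [256.6, 190.0])] [(0.66, [255.5, 191.2], array([0.4799, 0.0055, 0.12  ]))]
```

View pics/v2.png

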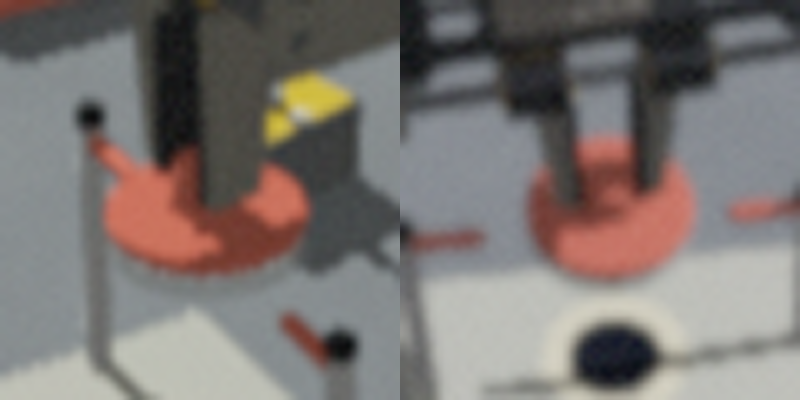

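View pics/v2w.png

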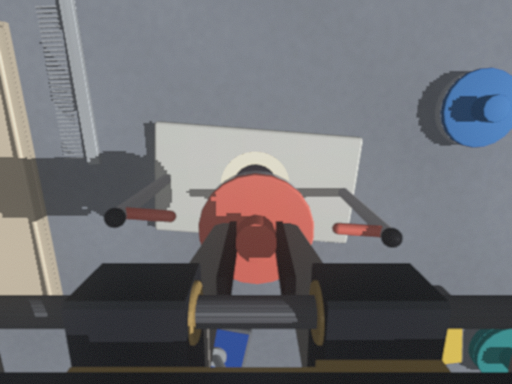

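```bash
python3 - <<'E'
from meas import *
a=get_image('scene');b=get_image('side')
for z in (.12,.134,.148): print(z,lid(a,RNG['coral'],.48,.003,z,.05)[0],lid(b,RNG['coral'],.48,.003,z,.05)[0])
z=.134;cv2.imwrite('pics/vl.png',np.hstack([lid(a,RNG['coral'],.48,.003,z,.07)[1],lid(b,RNG['coral'],.48,.003,z,.07)[1]]))
E
```

```text
0.12 (0.4703, 0.006, 67, 73) (0.4924, 0.0197, 75, 77)
0.134 (0.4803, 0.0046, 66, 72) (0.4803, 0.0029, 73, 78)
0.148 (0.4904, 0.0033, 65, 71) (0.4674, -0.0165, 69, 78)
```

View pics/vl.png

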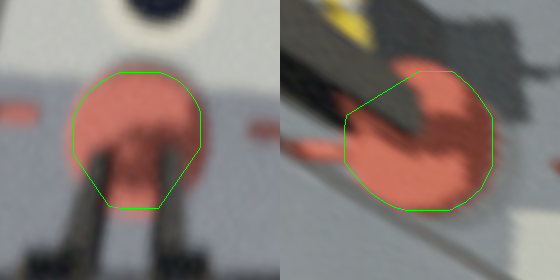

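Both cameras agree at lid height 0.134, so the underside is at 0.120 m and xy is (0.480, 0.004). Holding 3 s.

Call:
servo_tool:
  rows:
    - [-1,[0,0,0],[0,0,0]]
    - [-1,[0,0,0],[0,0,0]]
    - [-1,[0,0,0],[0,0,0]]
    - [-1,[0,0,0],[0,0,0]]
    - [-1,[0,0,0],[0,0,0]]
    - [-1,[0,0,0],[0,0,0]]
    - [-1,[0,0,0],[0,0,0]]
    - [-1,[0,0,0],[0,0,0]]
    - [-1,[0,0,0],[0,0,0]]
    - [-1,[0,0,0],[0,0,0]]
    - [-1,[0,0,0],[0,0,0]]
    - [-1,[0,0,0],[0,0,0]]
    - [-1,[0,0,0],[0,0,0]]
    - [-1,[0,0,0],[0,0,0]]
    - [-1,[0,0,0],[0,0,0]]
    - [-1,[0,0,0],[0,0,0]]
    - [-1,[0,0,0],[0,0,0]]
    - [-1,[0,0,0],[0,0,0]]
    - [-1,[0,0,0],[0,0,0]]
    - [-1,[0,0,0],[0,0,0]]

```text
time: 24.6
tcp_pos: [0.4802, 0.0032, 0.1473]
tcp_rot: [0.0, 0.707, 0.707, 0.0]
ft_force: [0.2, 0.1, -1.4]
width: 0.0223
```

Call:
servo_tool:
  rows:
    - [-1,[0,0,0],[0,0,0]]
    - [-1,[0,0,0],[0,0,0]]
    - [-1,[0,0,0],[0,0,0]]
    - [-1,[0,0,0],[0,0,0]]
    - [-1,[0,0,0],[0,0,0]]
    - [-1,[0,0,0],[0,0,0]]
    - [-1,[0,0,0],[0,0,0]]
    - [-1,[0,0,0],[0,0,0]]
    - [-1,[0,0,0],[0,0,0]]
    - [-1,[0,0,0],[0,0,0]]

```text
time: 25.6
tcp_pos: [0.4802, 0.0032, 0.1473]
tcp_rot: [0.0, 0.707, 0.707, 0.0]
ft_force: [-0.2, -0.0, 0.2]
width: 0.0222
```

```bash
python3 gv.py v3
```

```text
25.75 [0.4802 0.0032 0.1474] [-0.7  0.1 -1.2] 0.0223
```

View pics/v3.png

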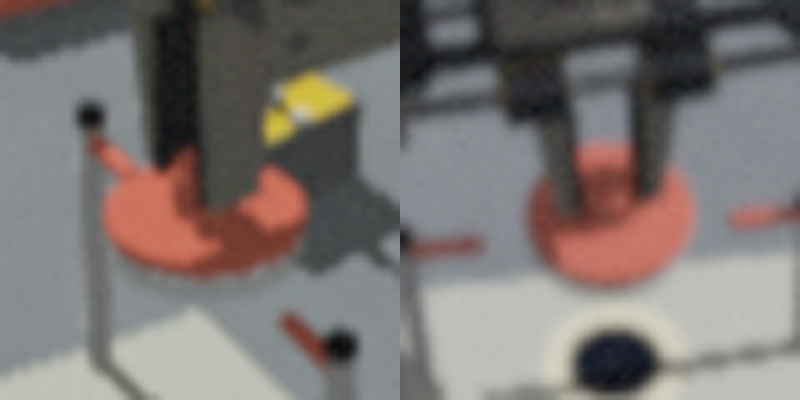

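Call:
servo_tool:
  rows:
    - [-1,[0,0,-0.015],[0,0,0]]
    - [-1,[0,0,-0.02],[0,0,0]]
    - [-1,[0,0,-0.02],[0,0,0]]
    - [-1,[-0.018,0.006,0],[0,0,0]]
    - [-1,[-0.028,0.0095,0],[0,0,0]]
    - [-1,[-0.028,0.0095,0],[0,0,0]]
    - [-1,[-0.028,0.0095,0],[0,0,0]]
    - [-1,[-0.028,0.0095,0],[0,0,0]]
    - [-1,[-0.028,0.0095,0],[0,0,0]]
    - [-1,[-0.028,0.0095,0],[0,0,0]]
    - [-1,[-0.028,0.0095,0],[0,0,0]]
    - [-1,[-0.028,0.0095,0],[0,0,0]]
    - [-1,[-0.025,0.01,0],[0,0,0]]
    - [-1,[-0.0095,0.004,0],[0,0,0]]
    - [-1,[0,0,0],[0,0,0]]
    - [-1,[0,0,0.04],[0,0,0]]
    - [-1,[0,0,0.04],[0,0,0]]
    - [-1,[0,0,0.04],[0,0,0]]
    - [-1,[0,0,0.02],[0,0,0]]
    - [-1,[0,0,0],[0,0,0]]

```text
time: 27.75
tcp_pos: [0.5738, -0.2699, 0.059]
tcp_rot: [-0.004, 0.706, 0.708, -0.001]
ft_force: [-0.9, 0.1, -1.4]
width: 0.0223
```

```bash
python3 gv.py t1
```

```text
27.9 [ 0.5772 -0.2728  0.0638] [ 0.5  0.1 -0.4] 0.0224
```

View pics/t1.png

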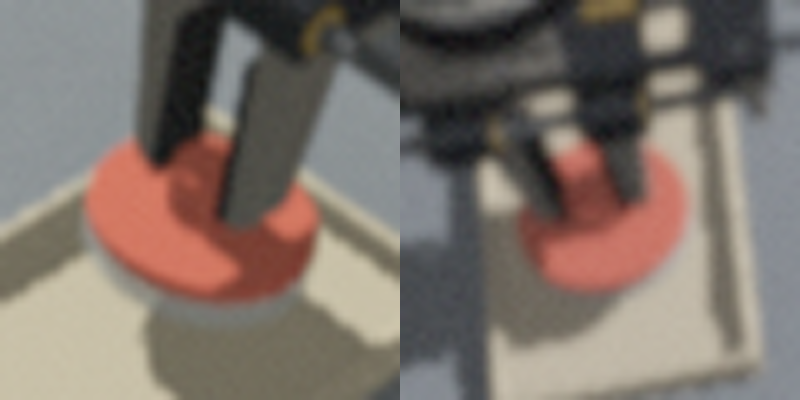

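View pics/t1w.png

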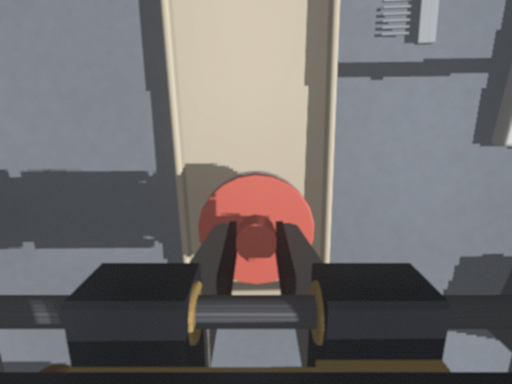

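Coral is over the tray's far slot and within the walls. Lowering and releasing.

Call:
servo_tool:
  rows:
    - [-1,[0,0,0.01],[0,0,0]]
    - [-1,[0,0,0.01],[0,0,0]]
    - [-1,[0,0,0.006],[0,0,0]]
    - [-1,[0,0,0.002],[0,0,0]]
    - [-1,[0,0,0.001],[0,0,0]]
    - [-1,[0,0,0.0],[0,0,0]]
    - [-1,[0,0,0.0],[0,0,0]]

```text
time: 28.6
tcp_pos: [0.5764, -0.2735, 0.0336]
tcp_rot: [0.0, 0.707, 0.707, 0.0]
ft_force: [-0.5, -0.1, -1.1]
width: 0.0226
```

Call:
servo_tool:
  rows:
    - [0,[0,0,0],[0,0,0]]
    - [0,[0,0,0],[0,0,0]]
    - [0,[0,0,0],[0,0,0]]
    - [0,[0,0,0],[0,0,0]]
    - [0,[0,0,-0.02],[0,0,0]]
    - [0,[0,0,-0.05],[0,0,0]]
    - [0,[0,0,-0.05],[0,0,0]]
    - [0,[0,0,-0.05],[0,0,0]]
    - [0,[0,0,0],[0,0,0]]

```text
time: 29.5
tcp_pos: [0.58, -0.2756, 0.2114]
tcp_rot: [0.006, 0.707, 0.707, 0.003]
ft_force: [0.2, -0.1, -0.0]
width: 0.0462
```

```bash
python3 snap.py t2 scene 100 130 140 140 side 250 180 160 160; sed -i "s/^P=.*/P={'coral':(.577,-.273),'blue':(.407,.213),'white':(.404,.352)}/" dm.py; python3 dm.py white,blue w3 
```

```text
29.6 [ 0.5768 -0.2735  0.2049] [-1.1  0.8 -0.7] 0.0458
scene white (0.4019, 0.3558, 70, 78) [(0.6, array([0.398, 0.355]))]
scene blue (0.4066, 0.213, 69, 71) [(0.93, array([0.402, 0.213])), (0.89, array([0.276, 0.29 ]))]
side white (0.4066, 0.3578, 73, 80) [(0.64, array([0.408, 0.366]))]
side blue (0.407, 0.2137, 69, 78) [(0.87, array([0.398, 0.209])), (0.87, array([0.286, 0.3  ]))]
[ 0.57592389 -0.27322231  0.20253347] 30.05
```

View pics/t2.png

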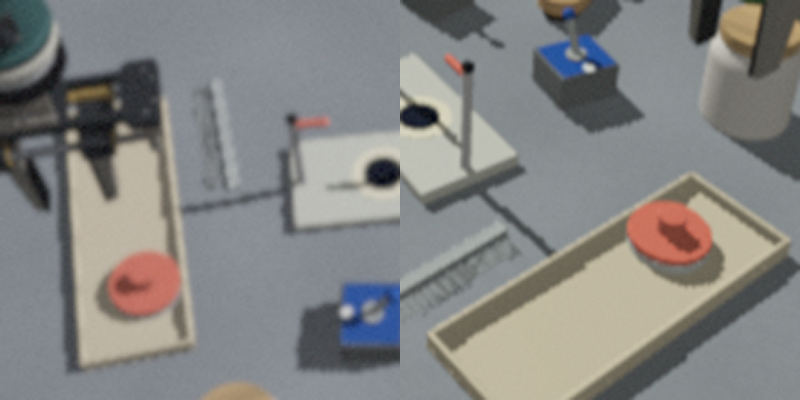

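```bash
python3 - <<'E'
from meas import *
a=get_image('scene');b=get_image('side')
for z in (.019,.03): print(z,lid(a,RNG['coral'],.577,-.265,z,.06)[0],lid(b,RNG['coral'],.577,-.265,z,.06)[0])
x=[rect(i,.019,.45,.66,-.36,-.18,1800) for i in (a,b)];cv2.imwrite('pics/t3.png',np.hstack(x))
E
```

```text
0.019 (0.5638, -0.2589, 71, 74) (0.5647, -0.2581, 73, 78)
0.03 (0.57, -0.257, 70, 73) (0.555, -0.2648, 71, 78)
```

View pics/t3.png

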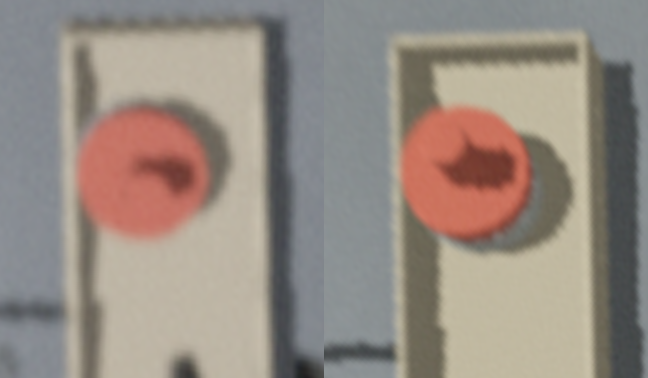

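Coral sits at (0.564, −0.2585), near the +y wall. It shifted about 1–2 cm, but is still within limits and at lid height. I'll shift the other slots to x≈0.479 and 0.396. On to white.

Call:
servo_tool:
  rows:
    - [0,[0.03,-0.008,0],[0,0,0]]
    - [0,[0.037,-0.0102,0],[0,0,0]]
    - [0,[0.037,-0.0102,0],[0,0,0]]
    - [0,[0.037,-0.0102,0],[0,0,0]]
    - [0,[0.037,-0.0102,0],[0,0,0]]
    - [0,[0.037,-0.0102,0],[0,0,0]]
    - [0,[0.037,-0.0102,0],[0,0,0]]
    - [0,[0.037,-0.0102,0],[0,0,0]]
    - [0,[0.037,-0.0102,0],[0,0,0]]
    - [0,[0.037,-0.0102,0],[0,0,0]]
    - [0,[0.037,-0.0102,0],[0,0,0]]
    - [0,[0.037,-0.0102,0],[0,0,0]]
    - [0,[0.037,-0.0102,0],[0,0,0]]
    - [0,[0.037,-0.0102,0],[0,0,0]]
    - [0,[0.037,-0.0102,0],[0,0,0]]
    - [0,[0.037,-0.0102,0],[0,0,0]]
    - [0,[0.037,-0.0102,0],[0,0,0]]
    - [0,[0.005,-0.001,0],[0,0,0]]
    - [0,[0,0,0],[0,0,0]]
    - [0,[0,0,0],[0,0,0]]

```text
time: 32.15
tcp_pos: [0.4046, 0.3522, 0.2032]
tcp_rot: [0.0, 0.708, 0.706, -0.0]
ft_force: [-0.0, -0.2, 0.5]
width: 0.0457
```

```bash
python3 dm.py white w4; python3 - <<'E'
from meas import *
im=get_image('wrist'); p=state()['tcp_pos']
f=im['frame'];m=cv2.inRange(cv2.cvtColor(f,cv2.COLOR_BGR2HSV),(0,0,160),(180,40,255))
r=rect(im,.016,.33,.48,.28,.43,2500);cv2.imwrite('pics/w4r.png',r)
b=get_image('scene');r=rect(b,.016,.33,.48,.28,.43,2500);cv2.imwrite('pics/w4s.png',np.hstack([cv2.imread('pics/w4r.png'),r]))
print(p)
E
```

```text
scene white (0.4019, 0.3558, 70, 79) []
side white (0.4066, 0.3579, 73, 80) [(0.86, array([0.416, 0.366]))]
wrist white 0.63 [224. 143. 282. 201.]
wrist 0.88 [0.4042 0.3513 0.    ]
[0.40436728 0.35308631 0.20346523] 32.5
[0.40426812 0.35328098 0.203452  ]
```

View pics/w4.png

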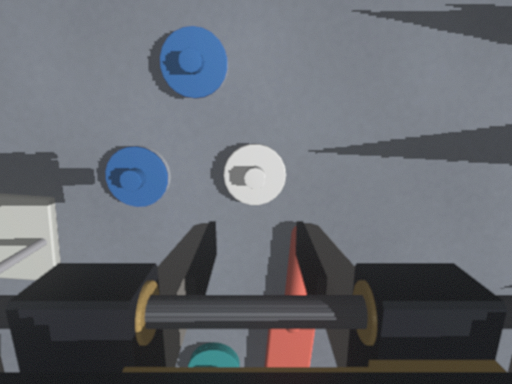

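View pics/w4s.png

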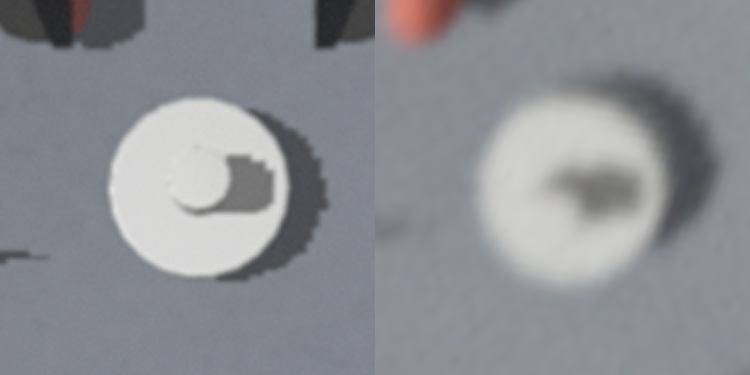

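White's lid is centred at about (0.4047, 0.351), 2 mm from the TCP. Descending and gripping.

Call:
servo_tool:
  rows:
    - [0,[-0.002,0,0.03],[0,0,0]]
    - [0,[0,0,0.04],[0,0,0]]
    - [0,[0,0,0.04],[0,0,0]]
    - [0,[0,0,0.03],[0,0,0]]
    - [0,[0,0,0.02],[0,0,0]]
    - [0,[0,0,0.01],[0,0,0]]
    - [0,[0,0,0.006],[0,0,0]]
    - [0,[0,0,0],[0,0,0]]
    - [0,[0,0,0],[0,0,0]]
    - [-1,[0,0,0],[0,0,0]]
    - [-1,[0,0,0],[0,0,0]]
    - [-1,[0,0,0],[0,0,0]]
    - [-1,[0,0,0],[0,0,0]]
    - [-1,[0,0,0],[0,0,0]]
    - [-1,[0,0,0],[0,0,0]]
    - [-1,[0,0,0],[0,0,0]]

```text
time: 34.2
tcp_pos: [0.4043, 0.3518, 0.0279]
tcp_rot: [0.0, 0.707, 0.707, 0.0]
ft_force: [-0.8, -0.8, 6.0]
width: 0.0222
```

```bash
python3 gv.py g8
```

```text
34.35 [0.4042 0.3518 0.0279] [-0.9 -1.   6. ] 0.0224
```

View pics/g8.png

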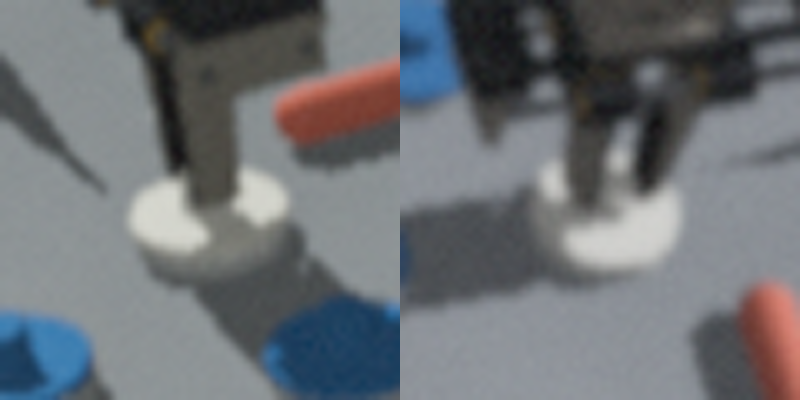

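Gripped white (width 22 mm). Carrying it to the viewing point.

Call:
servo_tool:
  rows:
    - [-1,[0,0,-0.01],[0,0,0]]
    - [-1,[0,0,-0.025],[0,0,0]]
    - [-1,[0,0,-0.035],[0,0,0]]
    - [-1,[0,0,-0.035],[0,0,0]]
    - [-1,[0,0,-0.035],[0,0,0]]
    - [-1,[0,0,-0.035],[0,0,0]]
    - [-1,[-0.02,0.004,0],[0,0,0]]
    - [-1,[-0.035,0.0076,0],[0,0,0]]
    - [-1,[-0.035,0.0076,0],[0,0,0]]
    - [-1,[-0.035,0.0076,0],[0,0,0]]
    - [-1,[-0.035,0.0076,0],[0,0,0]]
    - [-1,[-0.035,0.0076,0],[0,0,0]]
    - [-1,[-0.035,0.0076,0],[0,0,0]]
    - [-1,[-0.035,0.0076,0],[0,0,0]]
    - [-1,[-0.035,0.0076,0],[0,0,0]]
    - [-1,[-0.03,0.007,0],[0,0,0]]
    - [-1,[-0.0185,0.0043,0],[0,0,0]]
    - [-1,[0,0,0],[0,0,0]]
    - [-1,[0,0,0],[0,0,0]]

```text
time: 36.25
tcp_pos: [0.4797, 0.0038, 0.2024]
tcp_rot: [-0.0, 0.707, 0.707, 0.0]
ft_force: [-0.4, 0.8, -0.8]
width: 0.0221
```

```bash
python3 gv.py v4
```

```text
36.4 [0.4798 0.0047 0.2023] [ 1.  -0.2 -1.3] 0.0224
```

View pics/v4.png

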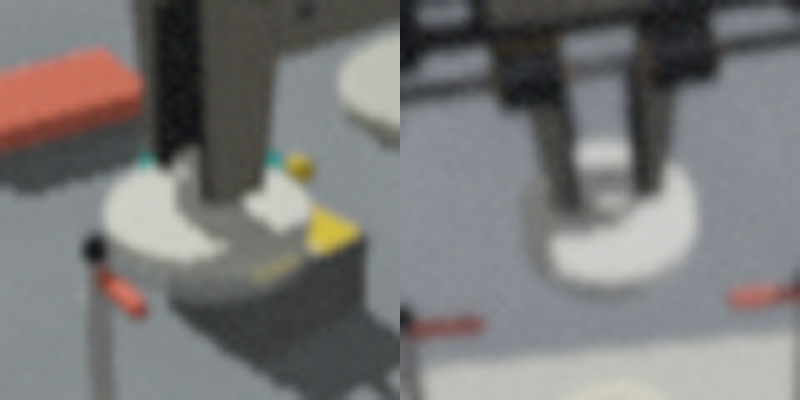

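White is held level. Lowering 54.5 mm and holding.

Call:
servo_tool:
  rows:
    - [-1,[0,0,0.02],[0,0,0]]
    - [-1,[0,0,0.02],[0,0,0]]
    - [-1,[0,0,0.01],[0,0,0]]
    - [-1,[0,0,0.0045],[0,0,0]]
    - [-1,[0,0,0],[0,0,0]]
    - [-1,[0,0,0],[0,0,0]]
    - [-1,[0,0,0],[0,0,0]]
    - [-1,[0,0,0],[0,0,0]]
    - [-1,[0,0,0],[0,0,0]]
    - [-1,[0,0,0],[0,0,0]]
    - [-1,[0,0,0],[0,0,0]]
    - [-1,[0,0,0],[0,0,0]]
    - [-1,[0,0,0],[0,0,0]]
    - [-1,[0,0,0],[0,0,0]]
    - [-1,[0,0,0],[0,0,0]]
    - [-1,[0,0,0],[0,0,0]]
    - [-1,[0,0,0],[0,0,0]]
    - [-1,[0,0,0],[0,0,0]]
    - [-1,[0,0,0],[0,0,0]]
    - [-1,[0,0,0],[0,0,0]]

```text
time: 38.4
tcp_pos: [0.4801, 0.0032, 0.1479]
tcp_rot: [0.0, 0.707, 0.707, 0.0]
ft_force: [-0.1, -1.4, -1.4]
width: 0.0226
```

```bash
python3 gv.py v5
```

```text
38.55 [0.4801 0.0032 0.1479] [-0.5  0.1 -1.8] 0.0224
```

View pics/v5.png

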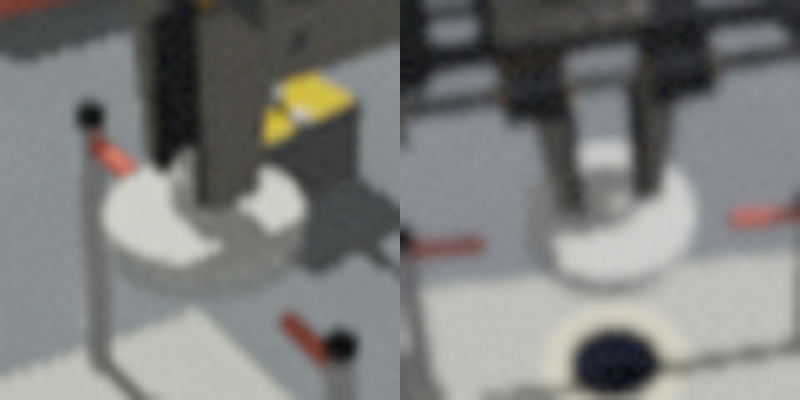

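Call:
servo_tool:
  rows:
    - [-1,[0,0,0],[0,0,0]]
    - [-1,[0,0,0],[0,0,0]]
    - [-1,[0,0,0],[0,0,0]]
    - [-1,[0,0,0],[0,0,0]]
    - [-1,[0,0,0],[0,0,0]]
    - [-1,[0,0,0],[0,0,0]]
    - [-1,[0,0,0],[0,0,0]]
    - [-1,[0,0,0],[0,0,0]]
    - [-1,[0,0,0],[0,0,0]]
    - [-1,[0,0,0],[0,0,0]]
    - [-1,[0,0,0],[0,0,0]]
    - [-1,[0,0,0],[0,0,0]]
    - [-1,[0,0,0],[0,0,0]]
    - [-1,[0,0,0],[0,0,0]]
    - [-1,[0,0,0],[0,0,0]]

```text
time: 40.05
tcp_pos: [0.4801, 0.0032, 0.1479]
tcp_rot: [0.0, 0.707, 0.707, 0.0]
ft_force: [0.1, -0.5, -1.4]
width: 0.0221
```

```bash
python3 gv.py v6
```

```text
40.2 [0.4801 0.0032 0.1479] [-0.2 -1.1 -0.7] 0.0225
```

View pics/v6.png

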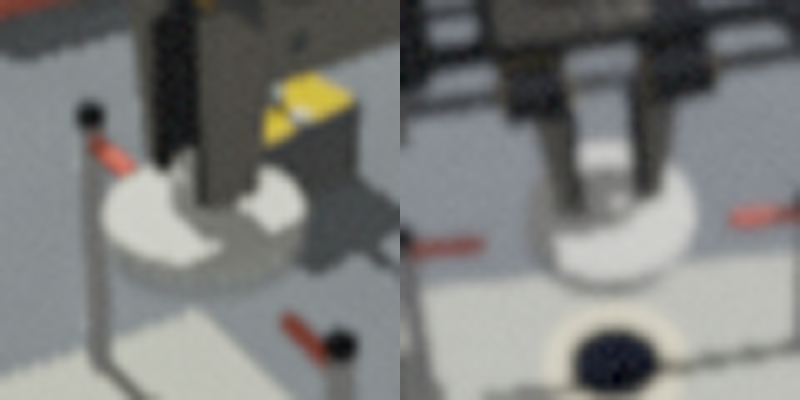

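White was held level for over 3 s. Moving above the tray's middle slot.

Call:
servo_tool:
  rows:
    - [-1,[0,0,-0.015],[0,0,0]]
    - [-1,[0,0,-0.02],[0,0,0]]
    - [-1,[0,0,-0.02],[0,0,0]]
    - [-1,[-0.02,0,0],[0,0,0]]
    - [-1,[-0.03,0,0],[0,0,0]]
    - [-1,[-0.03,0,0],[0,0,0]]
    - [-1,[-0.03,0,0],[0,0,0]]
    - [-1,[-0.03,0,0],[0,0,0]]
    - [-1,[-0.03,0,0],[0,0,0]]
    - [-1,[-0.03,0,0],[0,0,0]]
    - [-1,[-0.03,0,0],[0,0,0]]
    - [-1,[-0.03,0,0],[0,0,0]]
    - [-1,[-0.0177,0,0],[0,0,0]]
    - [-1,[0,0,0],[0,0,0]]
    - [-1,[0,0,0.04],[0,0,0]]
    - [-1,[0,0,0.04],[0,0,0]]
    - [-1,[0,0,0.03],[0,0,0]]
    - [-1,[0,0,0],[0,0,0]]
    - [-1,[0,0,0],[0,0,0]]

```text
time: 42.1
tcp_pos: [0.4804, -0.2738, 0.0932]
tcp_rot: [-0.0, 0.707, 0.707, -0.0]
ft_force: [0.5, 0.1, -2.1]
width: 0.0224
```

```bash
python3 gv.py t4; python3 - <<'E'
from meas import *
a=get_image('scene');b=get_image('side')
print(lid(a,RNG['coral'],.565,-.26,.019,.055)[0],lid(b,RNG['coral'],.565,-.26,.019,.055)[0])
E
```

```text
42.25 [ 0.4815 -0.2748  0.0948] [-0.4  1.  -1.3] 0.0222
(0.5638, -0.2589, 71, 75) (0.5737, -0.2651, 48, 76)
```

View pics/t4.png

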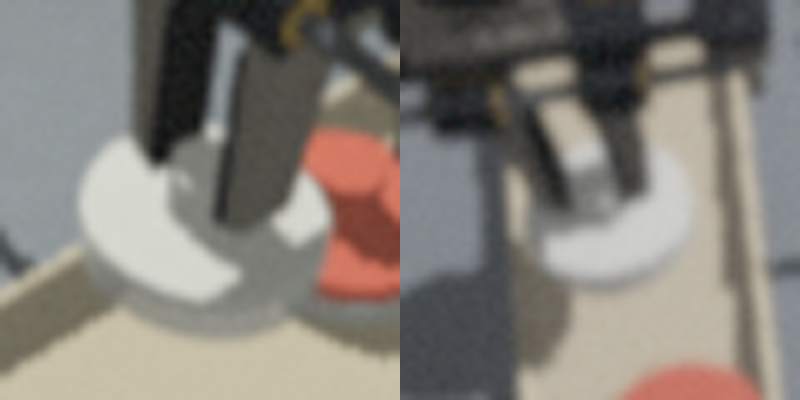

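View pics/t4w.png

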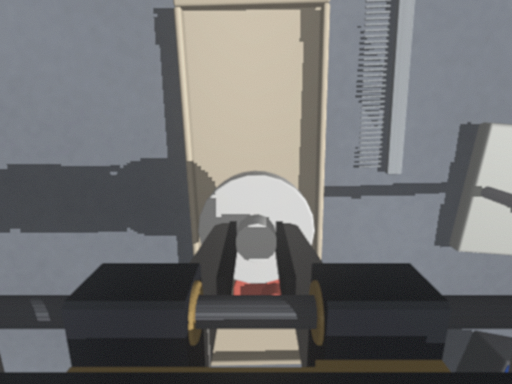

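Call:
servo_tool:
  rows:
    - [-1,[0,-0.005,0.02],[0,0,0]]
    - [-1,[0,0,0.02],[0,0,0]]
    - [-1,[0,0,0.01],[0,0,0]]
    - [-1,[0,0,0.006],[0,0,0]]
    - [-1,[0,0,0.003],[0,0,0]]
    - [-1,[0,0,0.0],[0,0,0]]
    - [-1,[0,0,0.0],[0,0,0]]
    - [-1,[0,0,0.0],[0,0,0]]

```text
time: 43.15
tcp_pos: [0.4755, -0.2747, 0.0344]
tcp_rot: [0.0, 0.707, 0.707, 0.0]
ft_force: [-0.2, 0.6, -1.9]
width: 0.0228
```

```bash
python3 gv.py t5
```

```text
43.3 [ 0.4753 -0.2746  0.0342] [ 0.1  0.3 -0.8] 0.0224
```

View pics/t5.png

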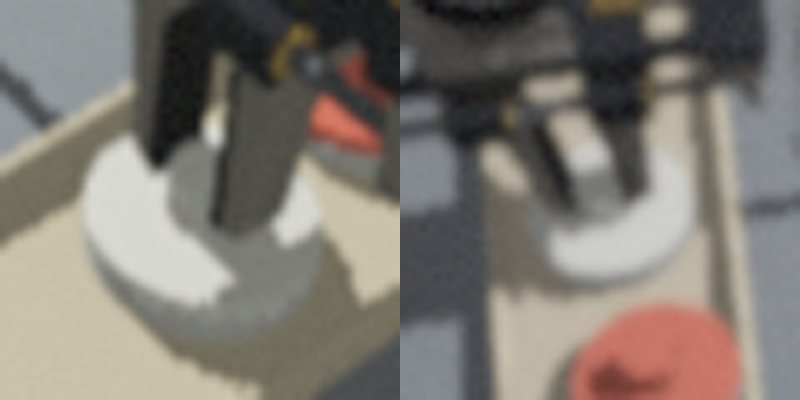

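Call:
servo_tool:
  rows:
    - [-1,[0,0,0.0015],[0,0,0]]
    - [-1,[0,0,0.0],[0,0,0]]
    - [0,[0,0,0],[0,0,0]]
    - [0,[0,0,0],[0,0,0]]
    - [0,[0,0,0],[0,0,0]]
    - [0,[0,0,0],[0,0,0]]
    - [0,[0,0,-0.02],[0,0,0]]
    - [0,[0,0,-0.05],[0,0,0]]
    - [0,[0,0,-0.05],[0,0,0]]
    - [0,[0,0,-0.05],[0,0,0]]
    - [0,[0,-0.02,0],[0,0,0]]
    - [0,[0,-0.02,0],[0,0,0]]
    - [0,[0,-0.02,0],[0,0,0]]
    - [0,[0,0,0],[0,0,0]]

```text
time: 44.7
tcp_pos: [0.4128, -0.2747, 0.2025]
tcp_rot: [-0.0, 0.708, 0.706, 0.0]
ft_force: [-0.4, 0.4, 0.7]
width: 0.0459
```

```bash
python3 gv.py t6; python3 snap.py t7 scene 100 130 140 140 side 250 180 160 160;python3 dm.py blue w5
```

```text
44.85 [ 0.416  -0.2744  0.2025] [ 0.3 -1.1  0.3] 0.046
44.95 [ 0.4161 -0.2744  0.2023] [-0.1 -0.3 -0.5] 0.046
scene blue (0.4067, 0.2129, 69, 72) [(0.81, array([0.404, 0.207])), (0.65, array([0.261, 0.302]))]
side blue (0.4069, 0.2135, 69, 78) [(0.87, array([0.28 , 0.289])), (0.56, array([0.41 , 0.221]))]
[ 0.41521165 -0.27445014  0.20221315] 45.3
```

View pics/t7.png

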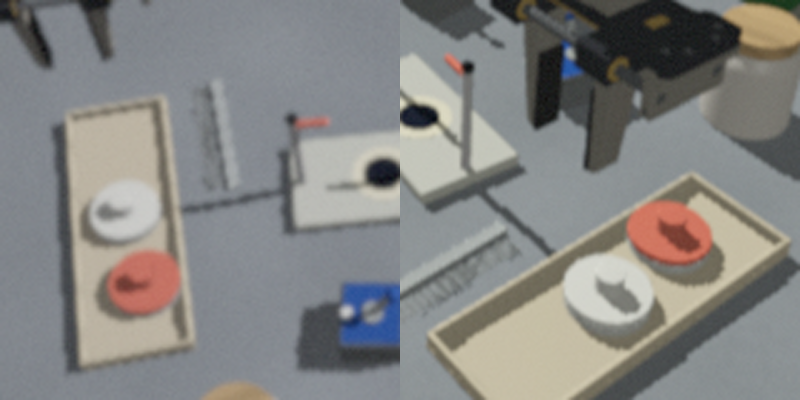

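View pics/t6w.png

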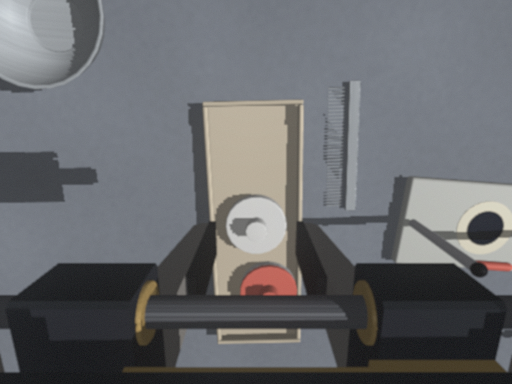

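White lies in the middle slot. Next is the blue dish at (0.407, 0.213). I'll swing slightly outward to keep within reach.

Call:
servo_tool:
  rows:
    - [0,[0.025,0.015,0],[0,0,0]]
    - [0,[0.035,0.015,0],[0,0,0]]
    - [0,[0.035,0.015,0],[0,0,0]]
    - [0,[0.035,0.015,0],[0,0,0]]
    - [0,[0.035,0.01,0],[0,0,0]]
    - [0,[0.035,0,0],[0,0,0]]
    - [0,[0.035,0,0],[0,0,0]]
    - [0,[0.035,0,0],[0,0,0]]
    - [0,[0.035,0,0],[0,0,0]]
    - [0,[0.035,0,0],[0,0,0]]
    - [0,[0.035,-0.015,0],[0,0,0]]
    - [0,[0.035,-0.015,0],[0,0,0]]
    - [0,[0.035,-0.015,0],[0,0,0]]
    - [0,[0.035,-0.02,0],[0,0,0]]
    - [0,[0.0077,-0.0135,0],[0,0,0]]
    - [0,[0,0,0],[0,0,0]]
    - [0,[0,0,0],[0,0,0]]

```text
time: 47.0
tcp_pos: [0.4072, 0.2127, 0.2025]
tcp_rot: [0.0, 0.707, 0.707, 0.0]
ft_force: [0.2, -0.5, 0.6]
width: 0.0462
```

```bash
python3 dm.py blue w6
```

```text
scene blue (0.4066, 0.2129, 69, 71) [(0.74, array([0.402, 0.219])), (0.6, array([0.264, 0.295]))]
side blue (0.4068, 0.2135, 70, 78) [(0.87, array([0.4 , 0.23])), (0.68, array([0.739, 0.29 ]))]
wrist blue 0.85 [226. 138. 288. 204.]
wrist blue 0.82 [293.  21. 361.  95.]
wrist 0.78 [0.4047 0.2142 0.    ]
wrist 0.69 [0.2863 0.2875 0.    ]
[0.40706661 0.21264505 0.20233405] 47.35
```

View pics/w6.png

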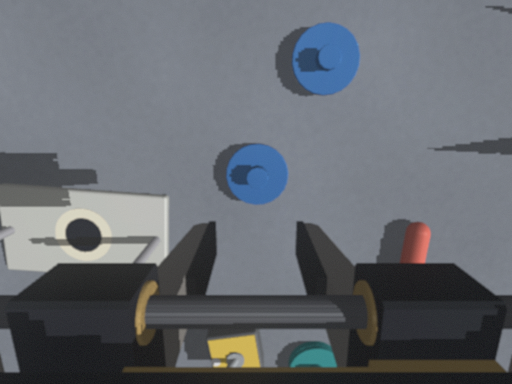

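The wrist view confirms the right-hand blue dish is centred at (257,175); the look-alike is at (327,58). Descending.

Call:
servo_tool:
  rows:
    - [0,[0.0005,0,0.03],[0,0,0]]
    - [0,[0,0,0.04],[0,0,0]]
    - [0,[0,0,0.04],[0,0,0]]
    - [0,[0,0,0.03],[0,0,0]]
    - [0,[0,0,0.02],[0,0,0]]
    - [0,[0,0,0.009],[0,0,0]]
    - [0,[0,0,0.005],[0,0,0]]
    - [0,[0,0,0],[0,0,0]]
    - [0,[0,0,0],[0,0,0]]
    - [-1,[0,0,0],[0,0,0]]
    - [-1,[0,0,0],[0,0,0]]
    - [-1,[0,0,0],[0,0,0]]
    - [-1,[0,0,0],[0,0,0]]
    - [-1,[0,0,0],[0,0,0]]
    - [-1,[0,0,0],[0,0,0]]
    - [-1,[0,0,0],[0,0,0]]

```text
time: 48.95
tcp_pos: [0.4069, 0.2139, 0.0288]
tcp_rot: [0.0, 0.707, 0.707, 0.0]
ft_force: [-0.8, 0.2, 6.4]
width: 0.0222
```

```bash
python3 gv.py g9
```

```text
49.1 [0.4069 0.2139 0.0288] [-1.  -0.6  5.9] 0.0221
```

View pics/g9.png

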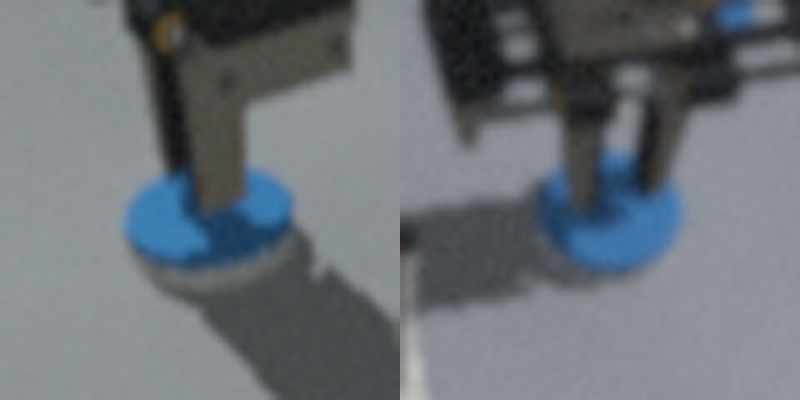

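Call:
servo_tool:
  rows:
    - [-1,[0,0,-0.01],[0,0,0]]
    - [-1,[0,0,-0.025],[0,0,0]]
    - [-1,[0,0,-0.035],[0,0,0]]
    - [-1,[0,0,-0.035],[0,0,0]]
    - [-1,[0,0,-0.035],[0,0,0]]
    - [-1,[0,0,-0.034],[0,0,0]]
    - [-1,[-0.02,0.007,0],[0,0,0]]
    - [-1,[-0.03,0.01,0],[0,0,0]]
    - [-1,[-0.03,0.0105,0],[0,0,0]]
    - [-1,[-0.03,0.0105,0],[0,0,0]]
    - [-1,[-0.03,0.0105,0],[0,0,0]]
    - [-1,[-0.03,0.0105,0],[0,0,0]]
    - [-1,[-0.025,0.009,0],[0,0,0]]
    - [-1,[-0.0155,0.0053,0],[0,0,0]]
    - [-1,[0,0,0],[0,0,0]]
    - [-1,[0,0,0],[0,0,0]]

```text
time: 50.7
tcp_pos: [0.4794, 0.0037, 0.2024]
tcp_rot: [-0.0, 0.707, 0.707, -0.0]
ft_force: [-0.6, 0.4, -0.2]
width: 0.0221
```

```bash
python3 gv.py v7
```

```text
50.85 [0.4795 0.0045 0.2024] [ 0.1  0.3 -1.4] 0.0219
```

View pics/v7.png

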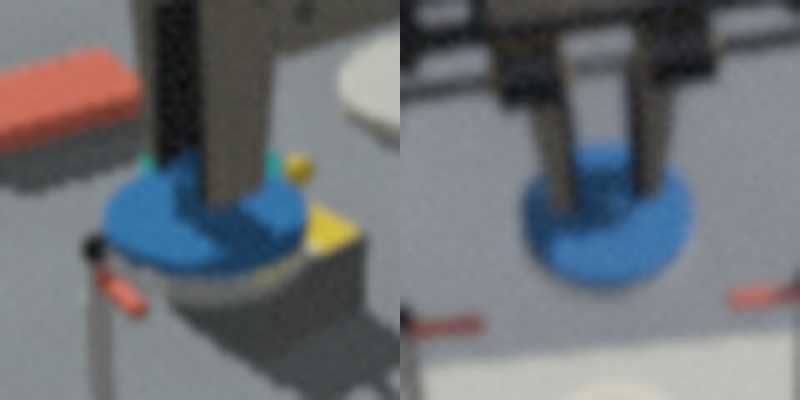

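Blue is held level. Lowering to a TCP reading of 0.1485 and holding.

Call:
servo_tool:
  rows:
    - [-1,[0,0,0.02],[0,0,0]]
    - [-1,[0,0,0.02],[0,0,0]]
    - [-1,[0,0,0.01],[0,0,0]]
    - [-1,[0,0,0.004],[0,0,0]]
    - [-1,[0,0,0],[0,0,0]]
    - [-1,[0,0,0],[0,0,0]]
    - [-1,[0,0,0],[0,0,0]]
    - [-1,[0,0,0],[0,0,0]]
    - [-1,[0,0,0],[0,0,0]]
    - [-1,[0,0,0],[0,0,0]]
    - [-1,[0,0,0],[0,0,0]]
    - [-1,[0,0,0],[0,0,0]]
    - [-1,[0,0,0],[0,0,0]]
    - [-1,[0,0,0],[0,0,0]]
    - [-1,[0,0,0],[0,0,0]]
    - [-1,[0,0,0],[0,0,0]]
    - [-1,[0,0,0],[0,0,0]]
    - [-1,[0,0,0],[0,0,0]]
    - [-1,[0,0,0],[0,0,0]]
    - [-1,[0,0,0],[0,0,0]]

```text
time: 52.85
tcp_pos: [0.4799, 0.0032, 0.1484]
tcp_rot: [0.0, 0.707, 0.707, 0.0]
ft_force: [0.1, -1.0, -1.0]
width: 0.0223
```

```bash
python3 gv.py v8; python3 - <<'E'
from meas import *
a=get_image('scene');b=get_image('side')
for z in (.134,): print(z,lid(a,RNG['blue'],.48,.003,z,.05)[0],lid(b,RNG['blue'],.48,.003,z,.05)[0])
E
```

```text
53.0 [0.4799 0.0032 0.1484] [ 0.1 -0.2 -1.6] 0.0223
0.134 (0.4799, 0.0047, 65, 71) (0.4786, 0.0013, 71, 74)
```

View pics/v8.png

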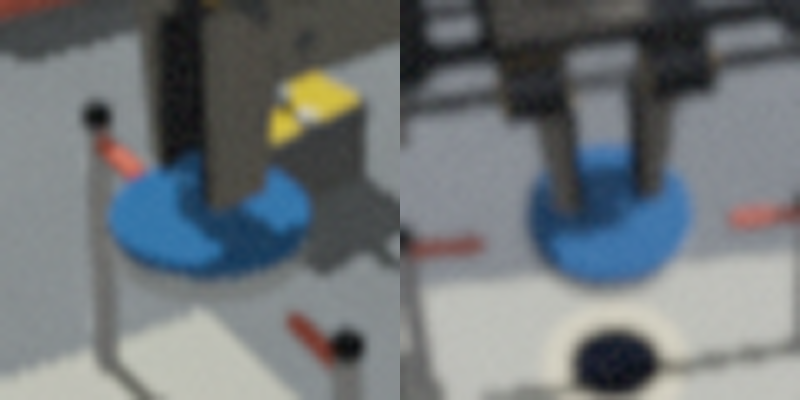

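Call:
servo_tool:
  rows:
    - [-1,[0,0,0],[0,0,0]]
    - [-1,[0,0,0],[0,0,0]]
    - [-1,[0,0,0],[0,0,0]]
    - [-1,[0,0,0],[0,0,0]]
    - [-1,[0,0,0],[0,0,0]]
    - [-1,[0,0,0],[0,0,0]]
    - [-1,[0,0,0],[0,0,0]]
    - [-1,[0,0,0],[0,0,0]]
    - [-1,[0,0,0],[0,0,0]]
    - [-1,[0,0,0],[0,0,0]]
    - [-1,[0,0,0],[0,0,0]]
    - [-1,[0,0,0],[0,0,0]]
    - [-1,[0,0,0],[0,0,0]]
    - [-1,[0,0,0],[0,0,0]]
    - [-1,[0,0,0],[0,0,0]]

```text
time: 54.6
tcp_pos: [0.4799, 0.0032, 0.1484]
tcp_rot: [0.0, 0.707, 0.707, 0.0]
ft_force: [-0.2, -0.1, -0.2]
width: 0.022
```

```bash
python3 gv.py v9
```

```text
54.75 [0.4799 0.0032 0.1483] [-0.2  0.6 -0.6] 0.0224
```

View pics/v9.png

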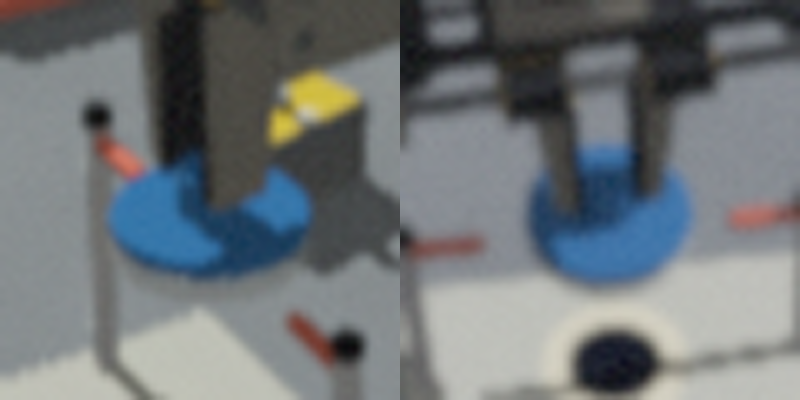

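Blue was held for 3 s. Moving to the last slot.

Call:
servo_tool:
  rows:
    - [-1,[0,0,-0.015],[0,0,0]]
    - [-1,[0,0,-0.02],[0,0,0]]
    - [-1,[0,0,-0.02],[0,0,0]]
    - [-1,[-0.02,0,0],[0,0,0]]
    - [-1,[-0.03,-0.009,0],[0,0,0]]
    - [-1,[-0.03,-0.01,0],[0,0,0]]
    - [-1,[-0.03,-0.01,0],[0,0,0]]
    - [-1,[-0.03,-0.01,0],[0,0,0]]
    - [-1,[-0.03,-0.01,0],[0,0,0]]
    - [-1,[-0.03,-0.01,0],[0,0,0]]
    - [-1,[-0.03,-0.01,0],[0,0,0]]
    - [-1,[-0.03,-0.01,0],[0,0,0]]
    - [-1,[-0.0187,-0.01,0],[0,0,0]]
    - [-1,[0,0,0],[0,0,0]]
    - [-1,[0,0,0.04],[0,0,0]]
    - [-1,[0,0,0.04],[0,0,0]]
    - [-1,[0,0,0.03],[0,0,0]]
    - [-1,[0,0,0],[0,0,0]]
    - [-1,[0,0,0],[0,0,0]]

```text
time: 56.65
tcp_pos: [0.3913, -0.2751, 0.0936]
tcp_rot: [-0.0, 0.707, 0.707, -0.0]
ft_force: [0.9, -0.5, -0.5]
width: 0.0227
```

```bash
python3 gv.py t8
```

```text
56.8 [ 0.3923 -0.2759  0.095 ] [ 0.6  0.  -0.1] 0.0221
```

View pics/t8.png

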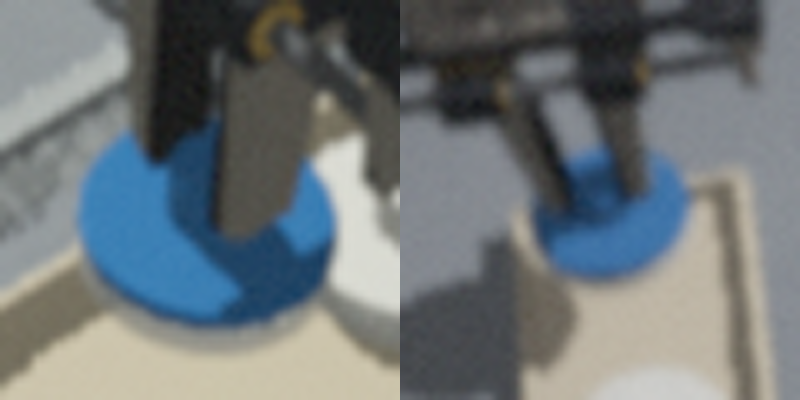

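View pics/t8w.png

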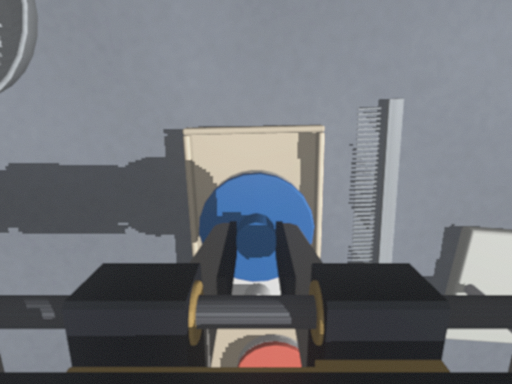

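Call:
servo_tool:
  rows:
    - [-1,[0,0,0.02],[0,0,0]]
    - [-1,[0,0,0.02],[0,0,0]]
    - [-1,[0,0,0.01],[0,0,0]]
    - [-1,[0,0,0.006],[0,0,0]]
    - [-1,[0,0,0.003],[0,0,0]]
    - [-1,[0,0,0.0015],[0,0,0]]
    - [-1,[0,0,0.0],[0,0,0]]
    - [-1,[0,0,0.0],[0,0,0]]

```text
time: 57.6
tcp_pos: [0.3913, -0.2757, 0.0338]
tcp_rot: [0.0, 0.707, 0.707, 0.0]
ft_force: [-1.8, 0.4, 5.9]
width: 0.0224
```

```bash
python3 gv.py t9
```

```text
57.75 [ 0.3913 -0.2757  0.0338] [-0.9  1.8  5.1] 0.0223
```

View pics/t9.png

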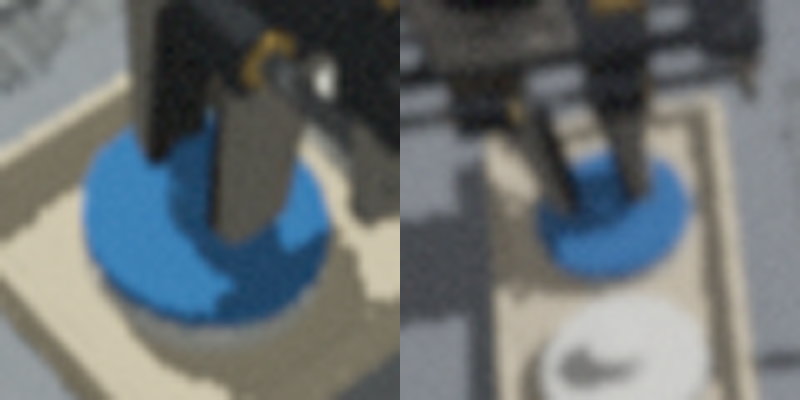

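Touching the tray floor (about 5 N). Releasing, and rising so the wrist camera can check all three.

Call:
servo_tool:
  rows:
    - [0,[0,0,0],[0,0,0]]
    - [0,[0,0,0],[0,0,0]]
    - [0,[0,0,0],[0,0,0]]
    - [0,[0,0,0],[0,0,0]]
    - [0,[0,0,-0.02],[0,0,0]]
    - [0,[0,0,-0.05],[0,0,0]]
    - [0,[0,0,-0.05],[0,0,0]]
    - [0,[0,0,-0.05],[0,0,0]]
    - [0,[0,0.04,0],[0,0,0]]
    - [0,[0,0.04,0],[0,0,0]]
    - [0,[0,0.04,0],[0,0,0]]
    - [0,[0,0.04,0],[0,0,0]]
    - [0,[0,0.04,0],[0,0,0]]
    - [0,[0,0,0],[0,0,0]]
    - [0,[0,0,0],[0,0,0]]

```text
time: 59.25
tcp_pos: [0.5907, -0.2753, 0.2018]
tcp_rot: [-0.001, 0.707, 0.707, -0.001]
ft_force: [-1.2, -0.4, 0.5]
width: 0.0458
```

```bash
python3 gv.py ta;  python3 - <<'E'
from meas import *
i=[get_image(n) for n in ('scene','side')]
for k,p in {'coral':(.564,-.259),'white':(.475,-.275),'blue':(.391,-.276)}.items(): print(k,[lid(a,RNG[k],*p,.019,.045)[0] for a in i])
cv2.imwrite('pics/tb.png',np.hstack([rect(a,.019,.32,.66,-.36,-.19,1700) for a in i]))
E
```

```text
59.4 [ 0.5895 -0.2761  0.2029] [-0.5 -0.1  0.5] 0.0462
coral [(0.5639, -0.259, 71, 74), (0.5647, -0.2581, 73, 79)]
white [(0.4774, -0.2599, 73, 98), (0.5008, -0.2792, 75, 149)]
blue [None, (0.3913, -0.2757, 69, 73)]
```

View pics/taw.png

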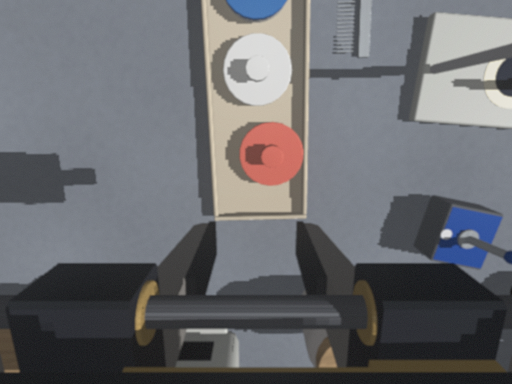

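View pics/tb.png

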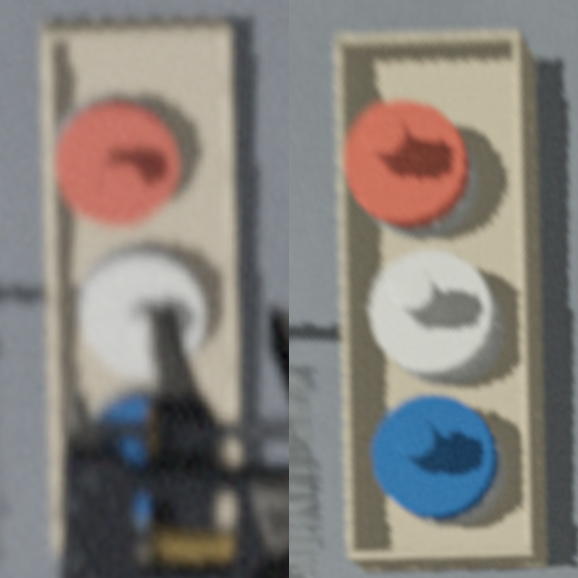

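All three lie in a row. Coral touches the +y wall, so I'm checking its tilt from the lid and knob geometry.

```bash
python3 - <<'E'
from meas import *
im=get_image('wrist');f=im['frame']
c=cv2.resize(f[100:230,190:330],None,fx=5,fy=5,interpolation=cv2.INTER_CUBIC)[:600,:700];
for p in [(.564,-.2585),]:
    for (r,z,col) in [(.036,.021,(0,255,0)),(.012,.039,(255,255,0)),(.012,.021,(0,255,255))]:
        pts=np.array([proj(im,[p[0]+r*np.cos(t),p[1]+r*np.sin(t),z]) for t in np.linspace(0,6.3,60)])
        cv2.polylines(c,[((pts-[190,100])*5).astype(int)],True,col,1)
cv2.imwrite('pics/tc.png',c)
E
```

```text
(no output)
```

View pics/tc.png

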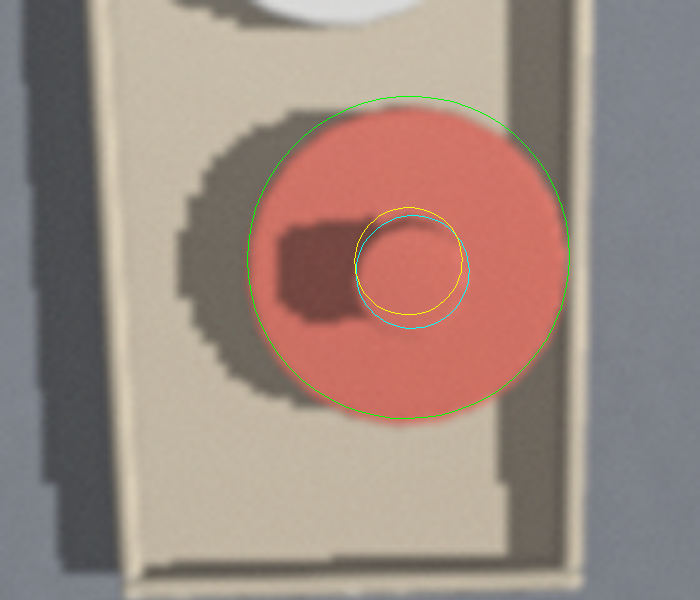

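Coral lies flat: the knob-to-lid offset matches an upright dish within about 1 px. Now the lamp goes off: fingers shut, to the −y side of the lamp bat.

Call:
servo_tool:
  rows:
    - [-1,[0.03,0.005,0],[0,0,0]]
    - [-1,[0.035,0.005,0],[0,0,0]]
    - [-1,[0.035,0.005,0],[0,0,0]]
    - [-1,[0.035,0.005,0],[0,0,0]]
    - [-1,[0.035,0.005,0],[0,0,0]]
    - [-1,[0.035,0.005,0],[0,0,0]]
    - [-1,[0.035,0.005,0],[0,0,0]]
    - [-1,[0.035,0.005,0],[0,0,0]]
    - [-1,[0.035,0.005,0],[0,0,0]]
    - [-1,[0.035,0.004,0],[0,0,0]]
    - [-1,[0.033,0,0],[0,0,0]]
    - [-1,[0,0,0],[0,0,0]]
    - [-1,[0,0,0.04],[0,0,0]]
    - [-1,[0,0,0.04],[0,0,0]]
    - [-1,[0,0,0.04],[0,0,0]]
    - [-1,[0,0,0.005],[0,0,0]]
    - [-1,[0,0,0],[0,0,0]]
    - [-1,[0,0,0],[0,0,0]]

```text
time: 61.35
tcp_pos: [0.6415, 0.1021, 0.0802]
tcp_rot: [0.001, 0.707, 0.707, 0.001]
ft_force: [-0.5, 0.9, 0.5]
width: 0.0007
```

```bash
python3 snap.py l3 scene 205 180 130 80 side 230 120 130 110
```

```text
61.45 [0.6416 0.1025 0.0804] [-0.7 -0.7  0.6] 0.0005
```

View pics/l3.png

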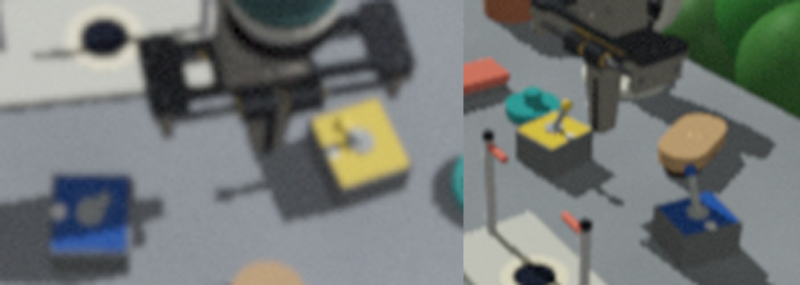

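Call:
servo_tool:
  rows:
    - [-1,[0.02,-0.003,0.002],[0,0,0]]
    - [-1,[0.02,0,0],[0,0,0]]
    - [-1,[0.015,0,0],[0,0,0]]
    - [-1,[0.01,0,0],[0,0,0]]
    - [-1,[0.01,0,0],[0,0,0]]
    - [-1,[0.009,0,0],[0,0,0]]
    - [-1,[0,0,0],[0,0,0]]
    - [-1,[0,0,0],[0,0,0]]

```text
time: 62.25
tcp_pos: [0.6371, 0.1861, 0.0759]
tcp_rot: [0.0, 0.707, 0.707, -0.0]
ft_force: [-1.0, -1.1, 1.4]
width: 0.0004
```

Call:
servo_tool:
  rows:
    - [-1,[-0.03,0,0],[0,0,0]]
    - [-1,[-0.03,0,0],[0,0,0]]
    - [-1,[0,0,-0.05],[0,0,0]]
    - [-1,[0,0,-0.05],[0,0,0]]
    - [-1,[0,-0.04,-0.03],[0,0,0]]
    - [-1,[0,-0.04,0],[0,0,0]]
    - [-1,[0,-0.04,0],[0,0,0]]
    - [-1,[0,0,0],[0,0,0]]
    - [-1,[0,0,0],[0,0,0]]

```text
time: 63.15
tcp_pos: [0.5169, 0.1271, 0.2065]
tcp_rot: [-0.0, 0.707, 0.707, 0.001]
ft_force: [-0.1, -0.7, 0.4]
width: 0.0
```

```bash
python3 snap.py l4 scene 205 180 130 80 side 230 120 130 110
```

```text
63.25 [0.5182 0.1267 0.2062] [-0.3 -0.6  0.9] 0.0005
```

View pics/l4.png

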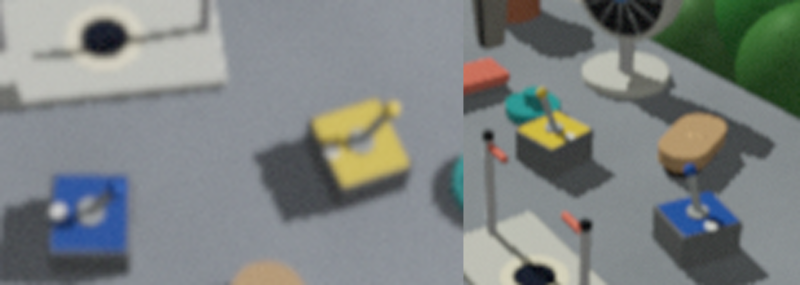

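Both bats lean away from their white dots (off), and the arm is clear. A final check of the tray, then handing in.

```bash
python3 - <<'E'
from meas import *
i=[get_image(n) for n in ('scene','side')]
for k,p in {'coral':(.564,-.259),'white':(.475,-.275),'blue':(.391,-.276)}.items(): print(k,[lid(a,RNG[k],*p,.019,.042)[0] for a in i])
cv2.imwrite('pics/f.png',np.hstack([cv2.resize(a['frame'],(400,300)) for a in i]))
print(state()['tcp_pos'],state()['joint_vel'].round(3))
E
```

```text
coral [(0.5638, -0.259, 72, 73), (0.5651, -0.2583, 71, 79)]
white [(0.4533, -0.272, 66, 102), (0.4662, -0.2655, 58, 76)]
blue [(0.392, -0.2757, 67, 68), (0.3913, -0.2757, 70, 73)]
[0.51806363 0.12639344 0.2057809 ] [-0.     0.002 -0.     0.003  0.001 -0.001  0.   ]
```

View pics/f.png

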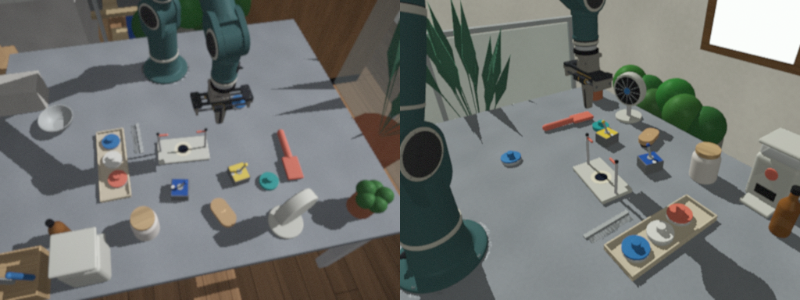

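```bash
python3 -c "
from rig import *
print(sign_off())"
```

```text
the job is handed in; nothing more can be done
None
```

I completed the whole job and handed it in at about 63 s on the robot's clock; no verdict was reported.

**What I did**
- **Switches:** The fan was on at the start, so I switched it off, then switched the lamp on.
- **Dishes:** Coral, white and blue were there; there was no yellow. I showed each at the viewing point for over 3 s in that order and set it down in the tray. For blue I took the right-hand of the two look-alikes.
- **End:** I switched the lamp off and left the arm clear of everything.

**What the last checks showed**
- **Toggles:** Both lean away from their white dots, so lamp and fan are off.
- **Dishes:** All three lie in a row in the tray, and the grooming things look undisturbed.
- **Coral:** It lies about 15 mm off the tray's centre line, against the left (+y) wall. It shifted there around its release or just after, and it measured flat and within the 30 mm limit.

**What failed or disagreed**
- **Fan push:** The first push did not flip the fan toggle; the second did.
- **Coral grasp:** The first two grasps closed on nothing. The fingertips reached about 1 cm less far than `tcp_to_tips` says, so I took grasp heights from contact and checked viewing height with both cameras for coral and blue. White's height came from the arm reading and a look at the picture.
- **White position:** In the last check the colour fit for white was unreliable because its lid blends into the sand-coloured tray. I judged white from the pictures alone.

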